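# Put the carving kit away in its dock

## Robot

A 6-joint arm with a two-finger parallel gripper is mounted at the origin on the work surface. World frame = base frame: x ahead of the robot, y to its left, z up, the work surface at z = 0. Lengths are in m, angles in degrees, forces in N, time in s.
With the tool pointing down it reaches from about 0.225 to 0.875 m from the base axis. Payload 3.4 kg.
Tool frame: the origin (TCP) lies midway between the tips of the shut fingers; the grasp point (between the pads) lies 19 mm behind it; z points along the fingers, y is the line along which they close (so a half turn about z gives the same grasp; the last joint's range is limited). The gripper opens to 85 mm and grips with 20 to 120 N. Pads are 22 mm wide; open, the fingers measure 114 mm over their backs; the gripper's body (76 mm by 85 mm) begins 54 mm behind the grasp point. The pads swing forward as they close: fully open they stand 13 mm farther back than shut.
Start: joints at [64.4, 15.808, 86.224, -0, 77.962, -6.933], TCP at [0.184, 0.545, 0.231] pointing down, gripper open.
Joint ranges: [-165.64, 165.64], [-43.16, 119.46], [12.63, 154.43], [-67.54, 247.53], [6.08, 155.33], [-154.97, 154.97]. Speed limits (degrees/s): [147.25, 147.25, 180, 180, 180, 180].

## Interface

Orientations are given as a 3x3 rotation matrix whose columns are the frame's x, y, z axes.
In Python, from rig import readout, grab_frame, calibration, ticket gives the robot as it stands.
- The arm moves only by the tool drive_tool, never from a script. Its arguments are lists of equal length, an entry for each row: "translation": the shift along the tool's x, y, z each as a share of 0.5 m, from -1 to 1, a list of three; "turn": the turn, a rotation vector about the tool's x, y, z each as a share of 90 degrees, from -1 to 1, a list of three. A call has 1 to 10 rows; each row is the pose to reach, as a shift and turn from the pose commanded when the call began, along the tool's axes at that moment; what a row does not reach only later rows make up. A row lasts 1/12 s, in which the tool goes at most 41.7 mm and 7.16 degrees, less where a joint would pass 70% of its speed; a pose out of reach is approached as far as the arm can. A call with a number of a shift or a turn outside -1 to 1 is refused whole. A call with a gripper value outside its range is refused whole. "jaw" is the opening, from 0 (shut) to 1 (fully open), set as the call begins (left out, the last holds). The fingers move at their own pace and stop on an object; "squeeze" is the grip in N (left out, the last holds). Time passes only in rows, so rows that repeat a pose let the fingers close. It gives the time, the measured TCP pose, the force, the opening and the grip force at its end, in the units of the state.
- readout.sense(): the state, without advancing time (a new reading comes with each control period).
- grab_frame(name): name is "scene" or "top" or "wrist"; returns the picture (420x560x3 uint8, blue, green, red); there is no depth.
- calibration(name): a dict with "fx", "fy", "cx", "cy" (pixels), "origin" and "attitude" of the camera in the world; the wrist camera has in their place "hand_eye" (4x4, takes a point from camera to tool coordinates, whose origin is the TCP and whose axes are the flange's). Camera axes: x right, y down, z forward; pixel columns grow to the right and rows downward; lengths in m; the calibration is good to about 2 mm. The wrist camera is an equidistant fisheye: a pixel r from the principal point sees the ray r / f radians off the axis. A picture is of the moment at which its call begins: read the wrist's pose just before it. calibration takes no time and is no camera call.
- ticket.finish_job(): hands the job in; it is judged then, once.
The state is a dict: "clock": time; "q": joint angles; "qvel": joint speeds; "joint_torque": joint torques, N m; "ee_pos": TCP position; "orientation": TCP orientation; "wrist_force": force on the tool from outside, world axes, zero at the start; "ft_torque": the same for the moment, N m; "width": finger opening in m; "finger_force": force on a finger pad.
Only numpy, scipy, OpenCV 4.12 (cv2) and the standard library are available. Lean on these libraries where they do the work, as an engineer would, in place of code of your own. Each camera call takes 0.05 s, during which the arm holds its last target. There are 200 camera calls.

## Task

Put the carving kit away: slide every carving-tip cassette nose first into a bay of the dock, one to a bay, until its spring catch clicks behind it, and only then bring the dock's dust cover down and press its front edge until it snaps shut. Hang each loop tool by its eye on a hook of the rack, so that it dangles there freely and comes to rest. Leave the little unfired clay bowl where it stands.

Things in the scene. Friction and masses are not known exactly. Their poses are not given: they have to be found in the camera images.
- dock: plywood base plate 225 x 310 x 6 mm fixed to the table, with three bays. Origin on the table; x points into the bays (away from the robot), y left, z up. Plate from x -125 to +100 mm. Bay centre lines y = -68, 0, +68 mm. Two wooden detent posts, 88 mm high, 22 x 14 mm, at x -15, y +-144 mm; hinge brackets 70 mm high at x +82, y +-137 mm. All else but the cover is below 27 mm
- cover (a joint): angle (rad) of the clear, aluminium-framed dust cover, 110 x 256 x 6 mm, 0.12 kg. 0 shut and level; grows as its front edge swings up and back; 1.57 upright; stop at 1.9. Starts leaning back and stays there by friction; pushed forward past upright from behind, it sinks slowly and rests ajar at about 0.17 on two spring balls in the posts. 6 to 15 N down on its front edge snaps it under them
- cover_edge (a point): middle of the cover's free (front) edge, 110 mm from the hinge line (along the dock y, at dock x +80, z +66 mm), half-way through its thickness; shut, it lies at dock x -30, z +66 mm (top face at 69 mm)
- hook_0 (a point): right-hand steel hook of the rack: the corner at the foot of its upturned tip, on the centre line of the 7 mm wire. From here the wire runs 65 mm level back to the rail (rack's +x); the tip rises straight up 28 mm (plus 3.5 mm round end)
- hook_1 (a point): left-hand hook of the rack, the same
- rack: wooden hook rack fixed to the table: base 120 x 210 x 12 mm (x -45 to +75 mm), two round posts at x 0, y +-92 mm, rail at 203 mm height. Origin on the table under the rail; -x is the side to which the hooks point (to the robot), z up. Hooks at y -42 and +42 mm, wire centre 200 mm above the table, upturned tips at x -65 mm
- bay_0_home (a point): bay 0 (dock y -68 mm): where the fin centre of a cassette lies that is fully home, 41 mm above the table (dock x +7). Axes as the dock's: the cassette slides along +x, its nose ending against a wooden stop 48 mm further on. The bay is 47 mm wide between 14 mm high aluminium walls on the 6 mm plate
- bay_0_mouth (a point): bay 0: middle of its flared mouth, on the plate's top face (dock x -66 mm). The guides narrow from about 60 mm wide here to 47 mm in 17 mm; in front, towards the robot, is 59 mm of flat apron at plate height, where a cassette can be set down before it is slid in (its tail may hang over)
- catch_0 (a joint): angle (rad) of bay 0's steel leaf-spring catch, 30 mm long, on the bay's left side, pivot at dock x -48 mm, free end at x -18. 0 at rest, its end about 6 mm into the channel; 0.15 to 0.3 while a cassette pushes it aside; springs back to 0 behind the rear edge of a cassette that is home (about 2 mm play). Sliding past takes about 2 to 10 N
- bay_1_home (a point): bay 1 (dock y 0 mm): where the fin centre of a cassette lies that is fully home, 41 mm above the table (dock x +7). Axes as the dock's: the cassette slides along +x, its nose ending against a wooden stop 48 mm further on. The bay is 47 mm wide between 14 mm high aluminium walls on the 6 mm plate
- bay_1_mouth (a point): bay 1: middle of its flared mouth, on the plate's top face (dock x -66 mm). The guides narrow from about 60 mm wide here to 47 mm in 17 mm; in front, towards the robot, is 59 mm of flat apron at plate height, where a cassette can be set down before it is slid in (its tail may hang over)
- catch_1 (a joint): angle (rad) of bay 1's steel leaf-spring catch, 30 mm long, on the bay's left side, pivot at dock x -48 mm, free end at x -18. 0 at rest, its end about 6 mm into the channel; 0.15 to 0.3 while a cassette pushes it aside; springs back to 0 behind the rear edge of a cassette that is home (about 2 mm play). Sliding past takes about 2 to 10 N
- bay_2_home (a point): bay 2 (dock y 68 mm): where the fin centre of a cassette lies that is fully home, 41 mm above the table (dock x +7). Axes as the dock's: the cassette slides along +x, its nose ending against a wooden stop 48 mm further on. The bay is 47 mm wide between 14 mm high aluminium walls on the 6 mm plate
- bay_2_mouth (a point): bay 2: middle of its flared mouth, on the plate's top face (dock x -66 mm). The guides narrow from about 60 mm wide here to 47 mm in 17 mm; in front, towards the robot, is 59 mm of flat apron at plate height, where a cassette can be set down before it is slid in (its tail may hang over)
- catch_2 (a joint): angle (rad) of bay 2's steel leaf-spring catch, 30 mm long, on the bay's left side, pivot at dock x -48 mm, free end at x -18. 0 at rest, its end about 6 mm into the channel; 0.15 to 0.3 while a cassette pushes it aside; springs back to 0 behind the rear edge of a cassette that is home (about 2 mm play). Sliding past takes about 2 to 10 N
- cassette_0_fin (a point): carving-tip cassette (may be absent): grey plastic block 70 x 44 x 20 mm, about 0.09 kg, with a black upright grip fin on top (30 long, 12 wide, 30 mm high). This point is the centre of the fin, 35 mm above the cassette's underside, on its centre line and 13 mm behind the middle of the block. x points to the nose (the end that goes in first, 48 mm ahead of this point; the rear edge is 22 mm behind it), z up
- cassette_1_fin (a point): carving-tip cassette (may be absent): grey plastic block 70 x 44 x 20 mm, about 0.09 kg, with a black upright grip fin on top (30 long, 12 wide, 30 mm high). This point is the centre of the fin, 35 mm above the cassette's underside, on its centre line and 13 mm behind the middle of the block. x points to the nose (the end that goes in first, 48 mm ahead of this point; the rear edge is 22 mm behind it), z up
- cassette_2_fin (a point): carving-tip cassette (may be absent): grey plastic block 70 x 44 x 20 mm, about 0.09 kg, with a black upright grip fin on top (30 long, 12 wide, 30 mm high). This point is the centre of the fin, 35 mm above the cassette's underside, on its centre line and 13 mm behind the middle of the block. x points to the nose (the end that goes in first, 48 mm ahead of this point; the rear edge is 22 mm behind it), z up
- loop_0_mid (a point): loop tool: square wooden handle 110 x 18 x 18 mm with a steel eye at one end and a steel wire loop blade (30 mm long, 31 mm wide) at the other, about 0.06 kg, lying on the table. This point is the centre of the handle, half-way up; x points along the handle to the eye, z is the axis of the eye's hole
- loop_0_eye (a point): centre of that tool's eye, 72 mm along x from the handle's centre: a ring of 7 mm wire, hole 26 mm across (40 mm outside)
- loop_1_mid (a point): loop tool: square wooden handle 110 x 18 x 18 mm with a steel eye at one end and a steel wire loop blade (30 mm long, 31 mm wide) at the other, about 0.06 kg, lying on the table. This point is the centre of the handle, half-way up; x points along the handle to the eye, z is the axis of the eye's hole
- loop_1_eye (a point): centre of that tool's eye, 72 mm along x from the handle's centre: a ring of 7 mm wire, hole 26 mm across (40 mm outside)
- bowl: small unfired clay bowl, 90 mm across, 50 mm high, standing among the things on the left; fragile; origin at the centre of its underside
There are look-alikes about, which are no part of the job. What is shaped like the part that bears loop_1_mid but turquoise is not meant.

How it is judged:
By the outcome, as a careful person would: the job done as asked, in the order asked, and still so for the second after the job is handed in, with the robot touching nothing.
Of cassette_0, cassette_1, cassette_2 only 2 to 3 are there at a start; the rules pass over those that are not, and their reading is None.
At some moment in a run one of cassette_0, cassette_1, cassette_2, loop_0, loop_1 may be knocked a few centimetres aside while the robot is not near it.
It also fails if it takes over 210 s, if anything falls off the work surface, if the arm or the gripper's body presses on something with over 40 N, if the wrist force passes 120 N, or if a joint passes its speed limit or range.

## Working session

There is one attempt and no reset: what is moved stays moved. The work goes in short steps, Python scripts to look and compute and a tool call to move; the robot and the scene stay as the last step left them, time stands still between calls to the robot, and variables do not carry over. Pictures are saved under pics/ and viewed, at most 14 in all, crops included, and the job is handed in when it is done.

Besides the shell and the picture viewer there is one more tool, called after ">>>" by a JSON object that holds its "op" and its "data", one argument or row to a line. drive_tool: Moves the arm, as the interface text tells. Its arguments: {"type":"object","properties":{"translation":{"type":"array","items":{"type":"array","items":{"type":"number","minimum":-1,"maximum":1}}},"turn":{"type":"array","items":{"type":"array","items":{"type":"number","minimum":-1,"maximum":1}}},"jaw":{"type":"number"},"squeeze":{"type":"number"}},"required":["translation","turn"]}

```bash
ls; mkdir -p pics
python3 - <<'E'
from rig import readout, grab_frame, calibration
import cv2, numpy as np
np.set_printoptions(precision=4,suppress=True)
s=readout.sense()
for k,v in s.items(): print(k,np.round(v,3).tolist())
for n in ("scene","top","wrist"):
    print(n,calibration(n)); cv2.imwrite(f"pics/{n}0.png",grab_frame(n))
E
```

```text
pics
clock 0.0
q [64.401, 15.848, 86.293, 0.0, 77.963, -6.933]
qvel [-0.038, -0.038, 0.038, 0.061, -0.001, -0.018]
joint_torque [-0.001, -41.677, -24.581, -0.0, 0.011, 0.0]
ee_pos [0.184, 0.544, 0.23]
orientation [[-0.947, 0.32, -0.001], [0.32, 0.947, -0.002], [0.0, -0.002, -1.0]]
wrist_force [0.491, -0.794, -0.556]
ft_torque [0.036, -0.055, 0.018]
finger_force 0.0
width 0.085
scene {'fx': 539.8408078625905, 'fy': 539.8408078625905, 'cx': 274.1071893441012, 'cy': 204.1987623528894, 'origin': array([ 1.3789, -0.4014,  1.0494]), 'attitude': array([[ 0.4166,  0.6152, -0.6693],
       [ 0.9091, -0.2758,  0.3122],
       [ 0.0075, -0.7385, -0.6742]])}
top {'fx': 493.37627873692185, 'fy': 493.37627873692185, 'cx': 277.6330673817255, 'cy': 215.75008665810302, 'origin': array([ 0.3865, -0.0077,  1.5549]), 'attitude': array([[ 0.0055, -0.9994,  0.035 ],
       [-0.9998, -0.0048,  0.0183],
       [-0.0181, -0.0351, -0.9992]])}
wrist {'fx': 325.19226210127806, 'fy': 325.19226210127806, 'cx': 283.2698987498732, 'cy': 212.33116066052833, 'hand_eye': array([[ 0.0003, -0.9587, -0.2844,  0.0729],
       [ 1.    ,  0.0005, -0.0006, -0.0012],
       [ 0.0007, -0.2844,  0.9587, -0.1425],
       [ 0.    ,  0.    ,  0.    ,  1.    ]])}
```

View pics/top0.png

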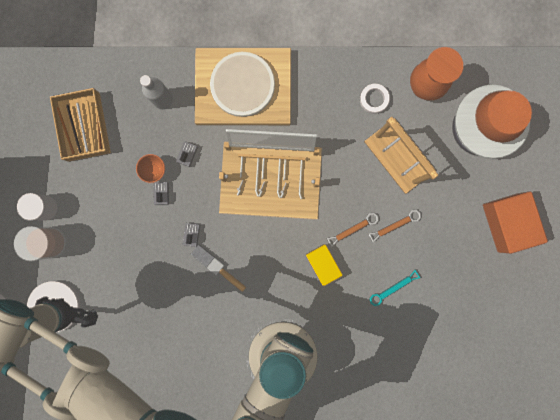

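View pics/scene0.png

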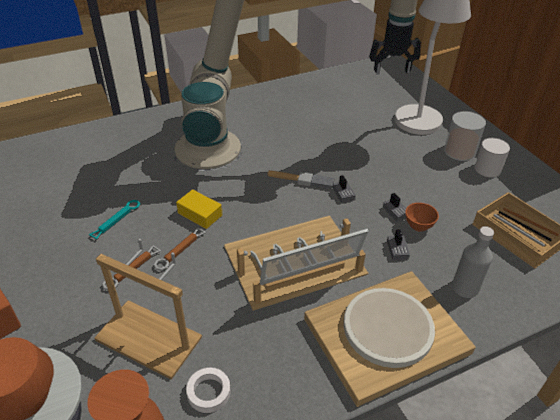

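```bash
cat > h.py <<'E'
from rig import readout, grab_frame, calibration
import cv2, numpy as np
np.set_printoptions(precision=4,suppress=True)
def cam(n,s=None):
    c=calibration(n); K=(c['fx'],c['cx'],c['cy'])
    if 'origin' in c: return K,np.array(c['origin']),np.array(c['attitude']),False
    s=s or readout.sense(); R=np.array(s['orientation']);H=c['hand_eye']
    return K,np.array(s['ee_pos'])+R@H[:3,3],R@H[:3,:3],True
def rays(c,px):
    (f,cx,cy),o,R,fish=c; p=(np.atleast_2d(px).astype(float)-[cx,cy])/f
    if fish:
        r=np.linalg.norm(p,axis=1,keepdims=True)+1e-12
        d=np.hstack([p/r*np.sin(r),np.cos(r)])
    else: d=np.hstack([p,np.ones((len(p),1))])
    return d@R.T
def plane(c,px,z):
    d=rays(c,px); return c[1]+d*((z-c[1][2])/d[:,2])[:,None]
def proj(c,P):
    (f,cx,cy),o,R,fish=c; q=(np.atleast_2d(P)-o)@R
    if fish:
        n=np.linalg.norm(q[:,:2],axis=1,keepdims=True)+1e-12
        p=q[:,:2]/n*np.arctan2(n,q[:,2:])
    else: p=q[:,:2]/q[:,2:]
    return p*f+[cx,cy]
def crop(img,x0,y0,x1,y1,k,name):
    cv2.imwrite('pics/'+name,cv2.resize(img[y0:y1,x0:x1],None,fx=k,fy=k,interpolation=cv2.INTER_CUBIC))
def snap(n,name):
    s=readout.sense(); im=grab_frame(n); cv2.imwrite('pics/'+name,im); np.save('pics/'+name[:-4]+'.npy',{'s':s},allow_pickle=True); return cam(n,s),im
def load(n,name):
    s=np.load('pics/'+name[:-4]+'.npy',allow_pickle=True).item()['s']; return cam(n,s),cv2.imread('pics/'+name)
def goto(P,R=None,tcp=True):
    """shares from current commanded(≈measured) pose to P,R"""
    from scipy.spatial.transform import Rotation as Ro
    s=readout.sense(); R0=np.array(s['orientation']); t=R0.T@(np.array(P)-s['ee_pos'])/0.5
    w=Ro.from_matrix(R0.T@R).as_rotvec(degrees=True)/90 if R is not None else np.zeros(3)
    print('translation',np.round(t,4).tolist(),'turn',np.round(w,4).tolist())
def down(yaw):
    """tool down, closing axis (y) at world yaw deg"""
    a=np.radians(yaw); y=np.array([np.cos(a),np.sin(a),0]); z=np.array([0,0,-1.]); return np.column_stack([np.cross(y,z),y,z])
E
python3 - <<'E'
from h import *
im=cv2.imread('pics/top0.png'); crop(im,130,110,440,310,2.5,'c1.png')
c=cam('top')
for n,p,z in [('casA',(188,148),.035),('casB',(162,188),.035),('casC',(192,230),.035),('loopL',(355,229),.009),('loopR',(397,224),.009),('bowl',(151,168),.04),('dockcorner',(222,143),.006),('c2',(322,147),.006),('c3',(319,219),.006),('c4',(219,213),.006)]:
    print(n,plane(c,p,z)[0])
E
```

```text
casA [0.6491 0.2999 0.035 ]
casB [0.5242 0.3794 0.035 ]
casC [0.3944 0.2845 0.035 ]
loopL [ 0.4004 -0.2213  0.009 ]
loopR [ 0.4167 -0.352   0.009 ]
bowl [0.5857 0.4132 0.04  ]
dockcorner [0.6703 0.198  0.006 ]
c2 [ 0.6583 -0.118   0.006 ]
c3 [ 0.4312 -0.1091  0.006 ]
c4 [0.4486 0.2054 0.006 ]
```

View pics/c1.png

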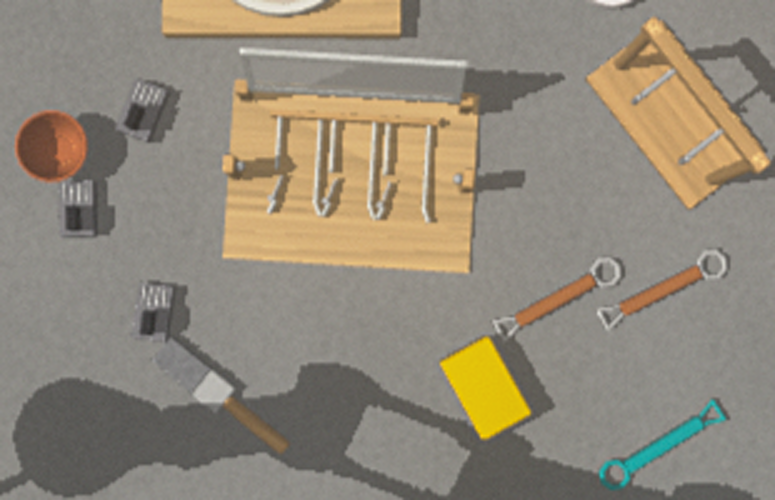

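```bash
python3 -c "
from h import *
goto([.43,.25,.28],down(88))"
```

```text
translation [-0.6548, -0.4004, -0.0983] turn [-0.0009, -0.0003, -0.1852]
```

>>> {"op": "drive_tool", "data": {
  "translation": [
    [-0.655,-0.4,-0.1],
    [-0.655,-0.4,-0.1],
    [-0.655,-0.4,-0.1],
    [-0.655,-0.4,-0.1],
    [-0.655,-0.4,-0.1],
    [-0.655,-0.4,-0.1],
    [-0.655,-0.4,-0.1],
    [-0.655,-0.4,-0.1],
    [-0.655,-0.4,-0.1],
    [-0.655,-0.4,-0.1]
  ],
  "turn": [
    [0,0,-0.185],
    [0,0,-0.185],
    [0,0,-0.185],
    [0,0,-0.185],
    [0,0,-0.185],
    [0,0,-0.185],
    [0,0,-0.185],
    [0,0,-0.185],
    [0,0,-0.185],
    [0,0,-0.185]
  ],
  "jaw": 0.45,
  "squeeze": 40
}}

```text
clock: 0.98
ee_pos: [0.4334, 0.2467, 0.2818]
orientation: [[-0.999, 0.039, 0.003], [0.039, 0.999, -0.002], [-0.003, -0.002, -1.0]]
wrist_force: [-0.0, 0.3, 1.1]
width: 0.0384
finger_force: 0.0
```

```bash
python3 -c "
from h import *
c,im=snap('wrist','w1.png'); s=readout.sense(); print(s['clock'],np.array(s['ee_pos']),s['width']); goto([.43,.25,.28],down(88))
cv2.imwrite('pics/w1b.png',cv2.resize(im,(800,600),interpolation=cv2.INTER_CUBIC))
s=readout.sense();print(np.array(s['qvel']),s['width'])
"
```

```text
1.0333 [0.4345 0.2459 0.2819] 0.03839030755870306
translation [0.0094, 0.0078, 0.0036] turn [-0.0018, 0.0025, -0.0034]
[ 3.8142 -0.0977  1.2161  3.3537 -0.409   4.9266] 0.03839030755870306
```

View pics/w1b.png

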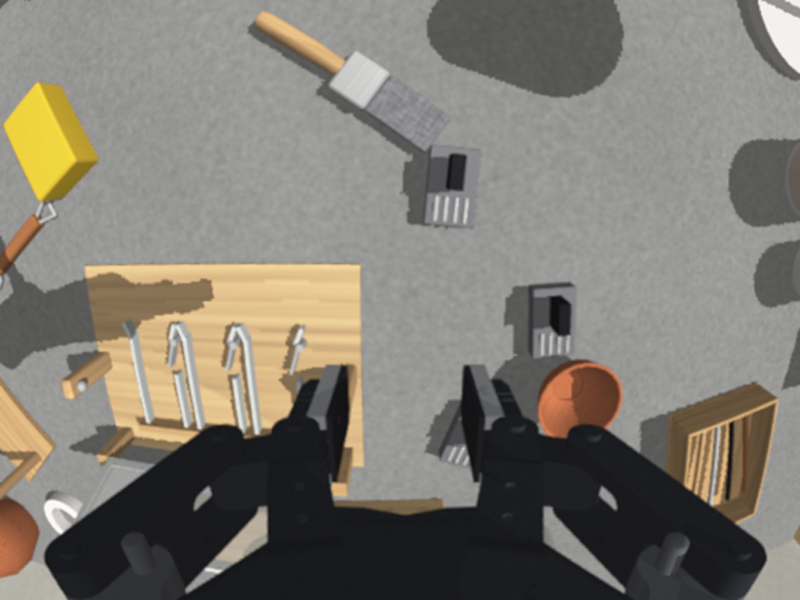

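Run:
```python
from h import *
c,im=load('wrist','w1.png')
P=lambda L,z: plane(c,np.array(L)*0.7-0.15,z)
def ang(v): return np.degrees(np.arctan2(v[1],v[0]))
for n,L in [('C',[(430,146),(480,150),(475,227),(425,223)]),('B',[(533,287),(575,285),(577,355),(533,357)])]:
    q=P(L,.02); ctr=q.mean(0); x=(q[2]+q[3]-q[0]-q[1])/2; y=(q[1]+q[2]-q[0]-q[3])/2
    u=x/np.linalg.norm(x); print(n,'ctr',ctr,'len',np.linalg.norm(x),np.linalg.norm(y),'yaw',ang(x),ang(y)-90,'fin',ctr-13e-3*u)
q=P([(85,266),(360,265),(363,467)],.006); print(q, np.linalg.norm(q[1]-q[0]), ang(q[1]-q[0])-90, ang(q[2]-q[1]))
# black fin blobs
g=im.max(2)<45
n,l,st,ce=cv2.connectedComponentsWithStats(g.astype(np.uint8))
for i in range(1,n):
    if 60<st[i,4]<2500: print(st[i],ce[i],plane(c,ce[i],.05)[0])
hsv=cv2.cvtColor(im,cv2.COLOR_BGR2HSV)
```

```text
C ctr [0.3768 0.2885 0.02  ] len 0.06768115375964856 0.04376035519501167 yaw -5.18140456848685 -5.820171787882472 fin [0.3639 0.2896 0.02  ]
B ctr [0.5044 0.3854 0.02  ] len 0.07117997870411158 0.04390512484461482 yaw 4.590582653778561 -0.061142083420605786 fin [0.4915 0.3843 0.02  ]
[[ 0.4288 -0.1061  0.006 ]
 [ 0.4463  0.2029  0.006 ]
 [ 0.6717  0.1893  0.006 ]] 0.30957274539992413 -3.2503406328491593 -3.4562136174718208
[313 109  12  23 236] [318.3136 120.1483] [0.3637 0.2876 0.05  ]
[385 208  14  26 316] [391.2785 220.0791] [0.487  0.3786 0.05  ]
[508 296   5  53  93] [510.4946 321.5376] [0.6842 0.6297 0.05  ]
```

```bash
cat > dock.py <<'E'
from h import *
O=np.array([.5624,.0412,0]); a=np.radians(-3.3); X=np.array([np.cos(a),np.sin(a),0]); Y=np.array([-np.sin(a),np.cos(a),0])
D=lambda x,y,z: O+X*x+Y*y+[0,0,z]
RD=down(86.7)
E
python3 -c "
from h import *
goto([.364,.2885,.09],down(84.5));goto([.364,.2885,.025],down(84.5)); print(readout.sense()['orientation'])"
```

```text
translation [0.1458, 0.0805, 0.3829] turn [-0.0018, 0.0025, 0.0355]
translation [0.1463, 0.0809, 0.5129] turn [-0.0018, 0.0025, 0.0355]
[[-0.9992  0.0402  0.0038]
 [ 0.0402  0.9992 -0.003 ]
 [-0.0039 -0.0029 -1.    ]]
```

>>> {"op": "drive_tool", "data": {
  "translation": [
    [0.1345,0.07,0.36],
    [0.1345,0.07,0.36],
    [0.1345,0.07,0.36],
    [0.1345,0.07,0.36],
    [0.1345,0.07,0.36],
    [0.1345,0.07,0.36],
    [0.1345,0.07,0.36]
  ],
  "turn": [
    [0,0,0.038],
    [0,0,0.038],
    [0,0,0.038],
    [0,0,0.038],
    [0,0,0.038],
    [0,0,0.038],
    [0,0,0.038]
  ]
}}

```text
clock: 1.62
ee_pos: [0.3632, 0.2877, 0.1006]
orientation: [[-0.996, 0.093, -0.003], [0.093, 0.996, -0.002], [0.002, -0.002, -1.0]]
wrist_force: [0.8, 0.3, -0.0]
width: 0.0386
finger_force: 0.0
```

```bash
python3 -c "
from h import *
c,im=snap('wrist','w2.png'); goto([.364,.2885,.025],down(84.5))
cv2.imwrite('pics/w2b.png',cv2.resize(im,(800,600),interpolation=cv2.INTER_CUBIC))
"
```

```text
translation [0.0029, -0.0003, 0.1543] turn [0.0005, 0.001, 0.0013]
```

View pics/w2b.png

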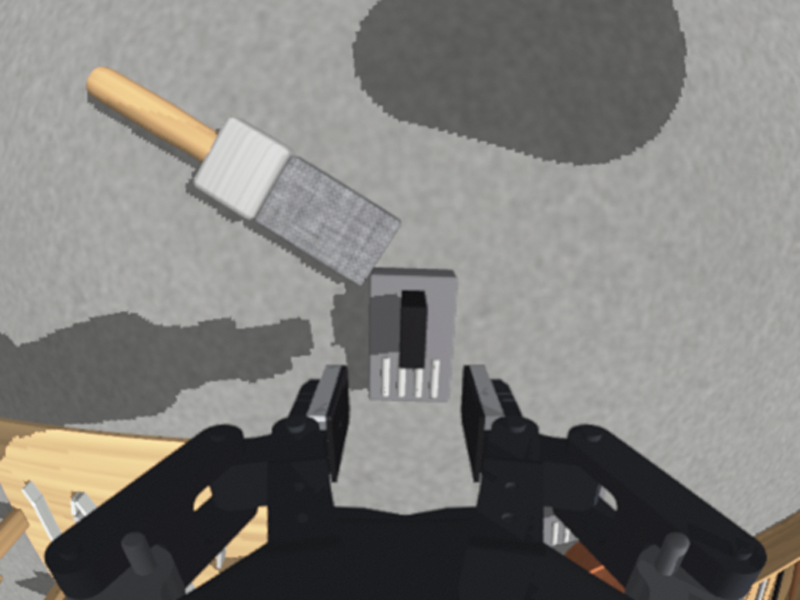

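```bash
python3 -c "
from h import *
c,im=load('wrist','w2.png'); k=lambda p:np.array(p)*.7-.15
q=plane(c,[k((403,305)),k((427,305)),k((426,367)),k((401,367))],.05); print(q,q.mean(0))
b=plane(c,[k((371,276)),k((456,278)),k((449,402)),k((369,399))],.02); print(b,b.mean(0))
v=(b[2]+b[3]-b[0]-b[1]);print(np.degrees(np.arctan2(v[1],v[0])))
"
```

```text
[[0.3477 0.2871 0.05  ]
 [0.3486 0.2975 0.05  ]
 [0.3779 0.2948 0.05  ]
 [0.3769 0.2834 0.05  ]] [0.3628 0.2907 0.05  ]
[[0.3402 0.2717 0.02  ]
 [0.345  0.3135 0.02  ]
 [0.4137 0.3058 0.02  ]
 [0.4078 0.2627 0.02  ]] [0.3767 0.2884 0.02  ]
-7.009288340906527
```

>>> {"op": "drive_tool", "data": {
  "translation": [
    [0.005,0.003,0.05],
    [0.005,0.003,0.1],
    [0.005,0.003,0.14],
    [0.005,0.003,0.153],
    [0.005,0.003,0.153],
    [0.005,0.003,0.153]
  ],
  "turn": [
    [0,0,0.01],
    [0,0,0.01],
    [0,0,0.01],
    [0,0,0.01],
    [0,0,0.01],
    [0,0,0.01]
  ]
}}

```text
clock: 2.17
ee_pos: [0.364, 0.2903, 0.0263]
orientation: [[-0.994, 0.111, 0.003], [0.111, 0.994, 0.002], [-0.003, 0.002, -1.0]]
wrist_force: [-0.0, 0.0, 0.7]
width: 0.0383
finger_force: 0.0
```

>>> {"op": "drive_tool", "data": {
  "translation": [
    [0,0,0],
    [0,0,0],
    [0,0,0],
    [0,0,0],
    [0,0,0],
    [0,0,0]
  ],
  "turn": [
    [0,0,0],
    [0,0,0],
    [0,0,0],
    [0,0,0],
    [0,0,0],
    [0,0,0]
  ],
  "jaw": 0,
  "squeeze": 40
}}

```text
clock: 2.67
ee_pos: [0.3633, 0.2904, 0.0262]
orientation: [[-0.994, 0.11, 0.003], [0.11, 0.994, 0.002], [-0.003, 0.002, -1.0]]
wrist_force: [-0.9, 0.0, 6.6]
width: 0.0109
finger_force: 46.1
```

```bash
python3 -c "
from dock import *
s=readout.sense();p=np.array(s['ee_pos']);print(p,s['width'],s['finger_force'],s['clock'])
goto([p[0],p[1],.08]); T=D(-.13,0,.08);print(T);goto(T,RD); goto(D(-.13,0,.036),RD)
"
```

```text
[0.3633 0.2904 0.0262] 0.010877137215383935 46.11188292503357 2.6667
translation [-0.0003, 0.0002, -0.1077] turn [0.0, 0.0, 0.0]
[0.4326 0.0487 0.08  ]
translation [-0.1913, -0.4649, -0.1081] turn [0.0013, 0.0019, -0.0336]
translation [-0.1911, -0.4651, -0.0201] turn [0.0013, 0.0019, -0.0336]
```

```bash
python3 -c "
from dock import *
goto(D(-.135,-.068,.08),RD); goto(D(-.135,-.068,.037),RD)
"
```

```text
translation [-0.1885, -0.6012, -0.1084] turn [0.0013, 0.0019, -0.0336]
translation [-0.1883, -0.6014, -0.0224] turn [0.0013, 0.0019, -0.0336]
```

>>> {"op": "drive_tool", "data": {
  "translation": [
    [0,0,-0.06],
    [0,0,-0.11],
    [-0.1885,-0.601,-0.108],
    [-0.1885,-0.601,-0.108],
    [-0.1885,-0.601,-0.108],
    [-0.1885,-0.601,-0.108],
    [-0.1885,-0.601,-0.108],
    [-0.1885,-0.601,-0.108],
    [-0.1885,-0.601,-0.108],
    [-0.1885,-0.601,-0.108]
  ],
  "turn": [
    [0,0,0],
    [0,0,0],
    [0.001,0.002,-0.034],
    [0.001,0.002,-0.034],
    [0.001,0.002,-0.034],
    [0.001,0.002,-0.034],
    [0.001,0.002,-0.034],
    [0.001,0.002,-0.034],
    [0.001,0.002,-0.034],
    [0.001,0.002,-0.034]
  ]
}}

```text
clock: 3.5
ee_pos: [0.4234, -0.0232, 0.0792]
orientation: [[-0.998, 0.059, -0.001], [0.059, 0.998, -0.003], [0.001, -0.003, -1.0]]
wrist_force: [-0.2, 1.1, -0.4]
width: 0.0114
finger_force: 45.0
```

>>> {"op": "drive_tool", "data": {
  "translation": [
    [0,0,0],
    [0,0,0.04],
    [0,0,0.08],
    [0,0,0.08],
    [0,0,0.08],
    [0,0,0.08]
  ],
  "turn": [
    [0,0,0],
    [0,0,0],
    [0,0,0],
    [0,0,0],
    [0,0,0],
    [0,0,0]
  ]
}}

```text
clock: 4.0
ee_pos: [0.4226, -0.0191, 0.0394]
orientation: [[-0.998, 0.056, -0.003], [0.056, 0.998, -0.001], [0.003, -0.001, -1.0]]
wrist_force: [0.6, -0.0, -0.4]
width: 0.0112
finger_force: 45.0
```

```bash
python3 -c "
from dock import *
c,im=snap('wrist','w3.png');s=readout.sense();print(np.array(s['ee_pos']),s['width']); goto(D(-.13,-.068,.034),RD)
cv2.imwrite('pics/w3b.png',cv2.resize(im,(800,600),interpolation=cv2.INTER_CUBIC))
"
```

```text
[ 0.4231 -0.0192  0.0396] 0.010996255286312887
translation [-0.0113, 0.0006, 0.0113] turn [-0.001, -0.001, 0.0008]
```

View pics/w3b.png

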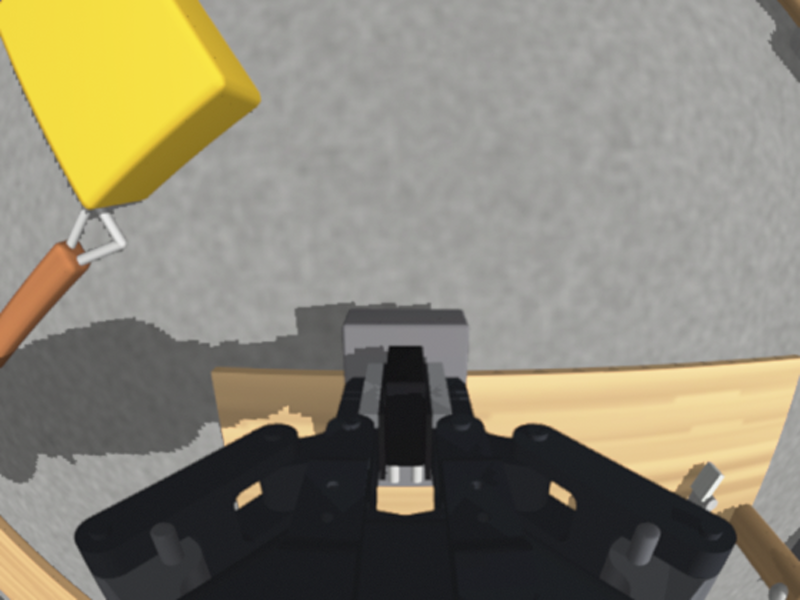

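Run:
```python
from dock import *
c,im=load('wrist','w3.png'); k=lambda p:np.array(p)*.7-.15
for p in [(212,369),(798,358),(222,425)]: 
    q=plane(c,k(p),.006)[0]; v=q-O; print(q,'dock',v@X,v@Y)
b=plane(c,[k((344,324)),k((467,324))],readout.sense()['ee_pos'][2]-.0262+.02); print(b, [((q-O)@X,(q-O)@Y) for q in b])
# w1: guide walls tops at z=.02
```

```text
[ 0.4268 -0.1059  0.006 ] dock -0.12686031652810564 -0.15468805574938965
[0.445  0.1971 0.006 ] dock -0.12620581370843117 0.14891199369858127
[ 0.4557 -0.1075  0.006 ] dock -0.09799282730319632 -0.15461380811981784
[[ 0.3995 -0.0396  0.0334]
 [ 0.4018  0.0022  0.0334]] [(np.float64(-0.15799017053659545), np.float64(-0.09003177349897934)), (np.float64(-0.15808485092268978), np.float64(-0.048199849913483056))]
```

>>> {"op": "drive_tool", "data": {
  "translation": [
    [-0.011,0.0015,0.012],
    [-0.03,0.0015,0.012],
    [-0.05,0.0015,0.012],
    [-0.07,0.0015,0.012],
    [-0.09,0.0015,0.012],
    [-0.11,0.0015,0.012],
    [-0.11,0.0015,0.012]
  ],
  "turn": [
    [0,0,0],
    [0,0,0],
    [0,0,0],
    [0,0,0],
    [0,0,0],
    [0,0,0],
    [0,0,0]
  ]
}}

```text
clock: 4.63
ee_pos: [0.4807, -0.0227, 0.0328]
orientation: [[-0.998, 0.057, -0.0], [0.057, 0.998, -0.002], [-0.0, -0.002, -1.0]]
wrist_force: [1.1, -1.7, -0.5]
width: 0.0113
finger_force: 45.0
```

```bash
python3 -c "
from dock import *
s=readout.sense();p=np.array(s['ee_pos'])-O;print(p@X,p@Y,p[2],s['wrist_force'],s['ft_torque'])
goto(D(.009,-.068,.033),RD)
"
```

```text
-0.07788665860282915 -0.06849358716873313 0.032807382261671 [ 1.0656 -1.6547 -0.5377] [-0.3234 -0.0524 -0.0531]
translation [-0.1738, 0.0009, -0.0004] turn [-0.0014, 0.0001, 0.0004]
```

>>> {"op": "drive_tool", "data": {
  "translation": [
    [-0.02,0,0],
    [-0.04,0,0],
    [-0.06,0,0],
    [-0.08,0,0],
    [-0.1,0,0],
    [-0.12,0,0],
    [-0.14,0,0],
    [-0.155,0,0],
    [-0.16,0,0],
    [-0.16,0,0]
  ],
  "turn": [
    [0,0,0],
    [0,0,0],
    [0,0,0],
    [0,0,0],
    [0,0,0],
    [0,0,0],
    [0,0,0],
    [0,0,0],
    [0,0,0],
    [0,0,0]
  ]
}}

```text
clock: 5.47
ee_pos: [0.559, -0.0268, 0.0323]
orientation: [[-0.998, 0.057, -0.001], [0.057, 0.998, -0.002], [0.001, -0.002, -1.0]]
wrist_force: [1.1, -0.5, -1.0]
width: 0.0109
finger_force: 45.1
```

>>> {"op": "drive_tool", "data": {
  "translation": [
    [-0.004,0,0],
    [-0.008,0,0],
    [-0.012,0,0],
    [-0.016,0,0],
    [-0.016,0,0]
  ],
  "turn": [
    [0,0,0],
    [0,0,0],
    [0,0,0],
    [0,0,0],
    [0,0,0]
  ]
}}

```text
clock: 5.88
ee_pos: [0.5646, -0.0266, 0.0324]
orientation: [[-0.998, 0.057, -0.004], [0.057, 0.998, -0.001], [0.004, -0.001, -1.0]]
wrist_force: [-3.1, -0.2, 3.3]
width: 0.0111
finger_force: 45.6
```

```bash
python3 -c "
from dock import *
s=readout.sense();p=np.array(s['ee_pos'])-O;print(p@X,p@Y,p[2],s['wrist_force'],s['ft_torque'])
"
```

```text
0.006069821273085614 -0.06758737550212439 0.03236199580207445 [-3.1428 -0.1889  3.2679] [-0.0238  0.368   0.0293]
```

>>> {"op": "drive_tool", "data": {
  "translation": [
    [-0.004,0,0],
    [-0.006,0,0],
    [-0.006,0,0]
  ],
  "turn": [
    [0,0,0],
    [0,0,0],
    [0,0,0]
  ]
}}

```text
clock: 6.13
ee_pos: [0.5646, -0.0266, 0.0325]
orientation: [[-0.998, 0.057, -0.01], [0.057, 0.998, -0.0], [0.01, -0.001, -1.0]]
wrist_force: [-9.5, 0.3, 9.5]
width: 0.0112
finger_force: 46.6
```

>>> {"op": "drive_tool", "data": {
  "translation": [
    [0.008,0,0],
    [0.008,0,0],
    [0.008,0,0],
    [0.008,0,0]
  ],
  "turn": [
    [0,0,0],
    [0,0,0],
    [0,0,0],
    [0,0,0]
  ],
  "jaw": 0.45
}}

```text
clock: 6.47
ee_pos: [0.5651, -0.0269, 0.0323]
orientation: [[-0.998, 0.057, -0.002], [0.057, 0.998, -0.001], [0.001, -0.001, -1.0]]
wrist_force: [0.8, -0.2, -0.7]
width: 0.0384
finger_force: 0.0
```

```bash
python3 -c "
from dock import *
s=readout.sense();p=np.array(s['ee_pos'])-O;print(p@X,p@Y,p[2],s['wrist_force'],s['width'])
goto(s['ee_pos']+np.array([0,0,.09])); goto([.41,.34,.20],down(92))
"
```

```text
0.006587235755778289 -0.06782929814700168 0.03234019743866171 [ 0.7748 -0.2387 -0.683 ] 0.03835165980384151
translation [0.0003, -0.0002, -0.18] turn [0.0, 0.0, 0.0]
translation [0.3523, 0.7144, -0.3357] turn [-0.0007, -0.001, -0.0588]
```

>>> {"op": "drive_tool", "data": {
  "translation": [
    [0,0,-0.08],
    [0,0,-0.16],
    [0,0,-0.24],
    [0.1,0.2,-0.32],
    [0.25,0.76,-0.32],
    [0.25,0.76,-0.32],
    [0.25,0.76,-0.32],
    [0.25,0.76,-0.32],
    [0.25,0.76,-0.32],
    [0.25,0.76,-0.32]
  ],
  "turn": [
    [0,0,0],
    [0,0,0],
    [0,0,0],
    [0,0,0],
    [0,0,-0.06],
    [0,0,-0.06],
    [0,0,-0.06],
    [0,0,-0.06],
    [0,0,-0.06],
    [0,0,-0.06]
  ]
}}

```text
clock: 7.3
ee_pos: [0.4884, 0.2534, 0.1845]
orientation: [[-0.999, -0.037, -0.002], [-0.037, 0.999, -0.0], [0.002, -0.0, -1.0]]
wrist_force: [-0.0, -1.3, 0.4]
width: 0.0385
finger_force: 0.0
```

>>> {"op": "drive_tool", "data": {
  "translation": [
    [0,0,0.01],
    [0,0,0.01],
    [0,0,0.01],
    [0,0,0.01],
    [0,0,0.01],
    [0,0,0.01],
    [0,0,0.01]
  ],
  "turn": [
    [0,0,0],
    [0,0,0],
    [0,0,0],
    [0,0,0],
    [0,0,0],
    [0,0,0],
    [0,0,0]
  ]
}}

```text
clock: 7.88
ee_pos: [0.4892, 0.2502, 0.1793]
orientation: [[-0.999, -0.035, -0.003], [-0.035, 0.999, -0.001], [0.003, -0.001, -1.0]]
wrist_force: [0.5, -0.2, -0.5]
width: 0.0384
finger_force: 0.0
```

Run:
```python
from h import *
c,im=snap('wrist','w4.png');s=readout.sense();print(np.array(s['ee_pos']),s['qvel'])
cv2.imwrite('pics/w4b.png',cv2.resize(im,(800,600),interpolation=cv2.INTER_CUBIC))
t=grab_frame('top'); cv2.imwrite('pics/t4.png',t)
```

```text
[0.4891 0.2504 0.1793] [ 0.4652  0.0025 -0.0128 -0.0284 -0.0153  0.1136]
```

View pics/w4b.png

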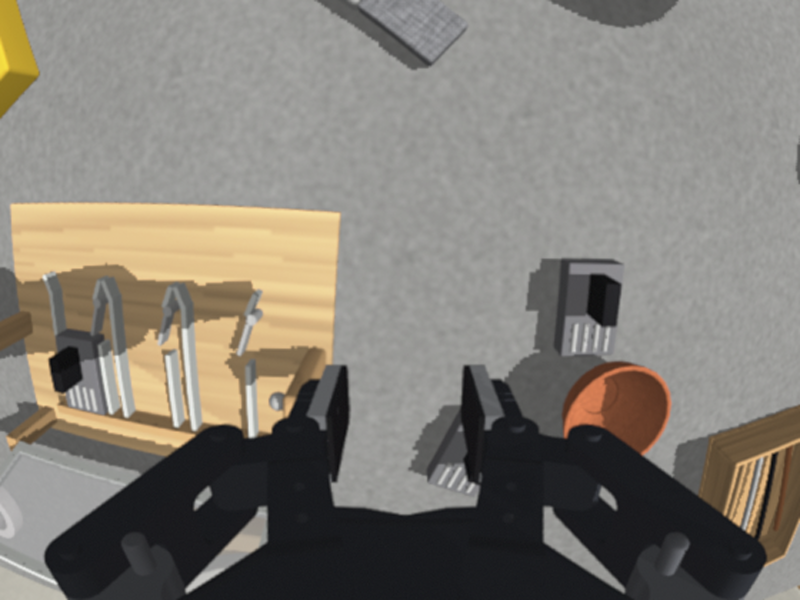

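Run:
```python
from dock import *
c,im=load('wrist','w4.png'); k=lambda p:np.array(p)*.7-.15
b=plane(c,[k((569,262)),k((622,263)),k((614,353)),k((565,355))],.02); print(b,b.mean(0))
v=(b[2]+b[3]-b[0]-b[1]);w=b[1]+b[2]-b[0]-b[3];print(np.linalg.norm(v)/2,np.linalg.norm(w)/2,np.degrees(np.arctan2(v[1],v[0])),np.degrees(np.arctan2(w[1],w[0]))-90)
print('fin',b.mean(0)-v/np.linalg.norm(v)*.013)
hsv=cv2.cvtColor(im,cv2.COLOR_BGR2HSV); m=((hsv[...,0]<15)&(hsv[...,1]>120)).astype(np.uint8); m[:, :380]=0;m[:240]=0
n,l,st,ce=cv2.connectedComponentsWithStats(m); i=1+st[1:,4].argmax(); print(st[i],plane(c,(ce[i]),.05))
yy,xx=np.where(l==i); j=yy.argmin(); print('bowl near edge',plane(c,[xx[j],yy[j]],.05))
x0,y0=380,165; crop(im,x0,y0,480,300,6,'c4.png')
```

```text
[[0.4709 0.3615 0.02  ]
 [0.4692 0.4031 0.02  ]
 [0.5381 0.4086 0.02  ]
 [0.5399 0.3682 0.02  ]] [0.5045 0.3854 0.02  ]
0.06919374251996377 0.04106952700999659 5.029564006318233 2.5388528811571405
fin [0.4916 0.3842 0.02  ]
[ 394  254   75   65 3292] [[0.5654 0.4064 0.05  ]]
bowl near edge [[0.5334 0.39   0.05  ]]
```

View pics/c4.png

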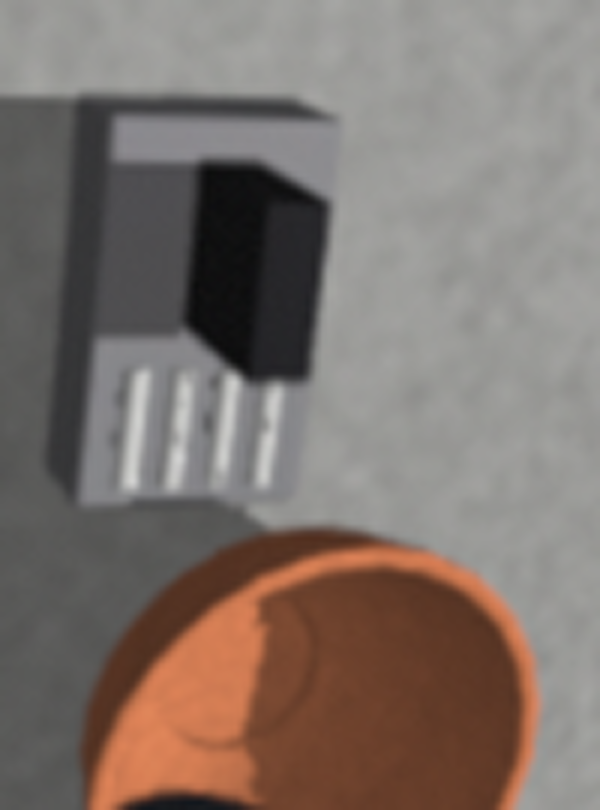

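Run:
```python
from dock import *
c,im=load('wrist','w4.png'); k=lambda p:np.array(p)/6-.4+[380,165]
for L,z in [([(112,115),(340,121),(297,497),(80,503)],.02),([(268,203),(330,203),(307,380),(250,380)],.05)]:
    b=plane(c,[k(p) for p in L],z); v=(b[2]+b[3]-b[0]-b[1]);w=b[1]+b[2]-b[0]-b[3]
    print(b.mean(0),np.linalg.norm(v)/2,np.linalg.norm(w)/2,np.degrees(np.arctan2(v[1],v[0])),np.degrees(np.arctan2(w[1],w[0]))-90)
goto([.489,.382,.1],down(93.5));goto([.489,.382,.026],down(93.5))
print('bowl',plane(c,[k((323,545)),k((538,690)),k((92,770))],.05))
```

```text
[0.505  0.3849 0.02  ] 0.06872769081060265 0.042703615710606324 3.054749964901919 1.9688899479222357
[0.4922 0.3842 0.05  ] 0.028758012789979453 0.010599057617281544 2.459542106452088 2.0499677721753358
translation [-0.0098, 0.263, 0.1583] turn [-0.0006, -0.002, -0.0161]
translation [-0.0103, 0.2631, 0.3063] turn [-0.0006, -0.002, -0.0161]
bowl [[0.535  0.3988 0.05  ]
 [0.5639 0.4509 0.05  ]
 [0.5764 0.3644 0.05  ]]
```

>>> {"op": "drive_tool", "data": {
  "translation": [
    [-0.012,0.2675,0.15],
    [-0.012,0.2675,0.15],
    [-0.012,0.2675,0.15],
    [-0.012,0.2675,0.15],
    [-0.012,0.2675,0.15],
    [-0.012,0.2675,0.22],
    [-0.012,0.2675,0.28],
    [-0.012,0.2675,0.306],
    [-0.012,0.2675,0.306],
    [-0.012,0.2675,0.306]
  ],
  "turn": [
    [0,0,-0.008],
    [0,0,-0.008],
    [0,0,-0.008],
    [0,0,-0.008],
    [0,0,-0.008],
    [0,0,-0.008],
    [0,0,-0.008],
    [0,0,-0.008],
    [0,0,-0.008],
    [0,0,-0.008]
  ]
}}

```text
clock: 8.82
ee_pos: [0.4893, 0.3842, 0.0259]
orientation: [[-0.999, -0.049, -0.004], [-0.049, 0.999, -0.002], [0.004, -0.002, -1.0]]
wrist_force: [-0.1, 0.4, 0.4]
width: 0.0384
finger_force: 0.0
```

>>> {"op": "drive_tool", "data": {
  "translation": [
    [0,0,0],
    [0,0,0],
    [0,0,0],
    [0,0,0],
    [0,0,0],
    [0,0,0]
  ],
  "turn": [
    [0,0,0],
    [0,0,0],
    [0,0,0],
    [0,0,0],
    [0,0,0],
    [0,0,0]
  ],
  "jaw": 0
}}

```text
clock: 9.32
ee_pos: [0.4907, 0.3855, 0.028]
orientation: [[-0.999, -0.05, 0.0], [-0.05, 0.999, 0.001], [-0.0, 0.001, -1.0]]
wrist_force: [0.8, -0.6, 5.9]
width: 0.0112
finger_force: 42.0
```

```bash
python3 -c "
from dock import *
s=readout.sense();p=np.array(s['ee_pos']);print(p,s['width'],s['finger_force'],s['clock'])
goto(D(-.135,0,.08),RD); goto(D(-.135,0,.034),RD)
"
```

```text
[0.4907 0.3855 0.028 ] 0.011160659167720273 42.028441429138184 9.3167
translation [0.1593, -0.6659, -0.1043] turn [0.0003, 0.0002, 0.0683]
translation [0.1594, -0.666, -0.0123] turn [0.0003, 0.0002, 0.0683]
```

>>> {"op": "drive_tool", "data": {
  "translation": [
    [0,0,-0.05],
    [0,0,-0.1],
    [0.16,-0.666,-0.104],
    [0.16,-0.666,-0.104],
    [0.16,-0.666,-0.104],
    [0.16,-0.666,-0.104],
    [0.16,-0.666,-0.104],
    [0.16,-0.666,-0.104],
    [0.16,-0.666,-0.104],
    [0.16,-0.666,-0.104]
  ],
  "turn": [
    [0,0,0],
    [0,0,0],
    [0,0,0.068],
    [0,0,0.068],
    [0,0,0.068],
    [0,0,0.068],
    [0,0,0.068],
    [0,0,0.068],
    [0,0,0.068],
    [0,0,0.068]
  ]
}}

```text
clock: 10.15
ee_pos: [0.4269, 0.0558, 0.079]
orientation: [[-0.998, 0.056, -0.002], [0.056, 0.998, -0.001], [0.002, -0.001, -1.0]]
wrist_force: [1.2, -0.1, -0.7]
width: 0.0109
finger_force: 41.0
```

>>> {"op": "drive_tool", "data": {
  "translation": [
    [0,0,0],
    [0,0,0],
    [0,0,0],
    [0,0,0],
    [0,0,0],
    [0,0,0]
  ],
  "turn": [
    [0,0,0],
    [0,0,0],
    [0,0,0],
    [0,0,0],
    [0,0,0],
    [0,0,0]
  ]
}}

```text
clock: 10.65
ee_pos: [0.4279, 0.0587, 0.0786]
orientation: [[-0.999, 0.055, -0.003], [0.055, 0.999, -0.001], [0.003, -0.001, -1.0]]
wrist_force: [0.3, 1.0, -1.3]
width: 0.0111
finger_force: 41.0
```

```bash
python3 -c "
from dock import *
s=readout.sense();p=np.array(s['ee_pos'])-O;print(p@X,p@Y,p[2],s['wrist_force'],s['width'])
goto(D(-.135,0,.035),RD); goto(D(-.08,0,.035),RD)
"
```

```text
-0.135271071341535 0.009721910143474535 0.0785529006075924 [ 0.2502  1.0272 -1.3034] 0.011050695719511776
translation [-0.0008, -0.0193, 0.0871] turn [-0.0008, -0.002, 0.0019]
translation [-0.1108, -0.0197, 0.0868] turn [-0.0008, -0.002, 0.0019]
```

>>> {"op": "drive_tool", "data": {
  "translation": [
    [-0.001,-0.0195,0.03],
    [-0.001,-0.0195,0.06],
    [-0.001,-0.0195,0.087],
    [-0.001,-0.0195,0.087],
    [-0.02,-0.0195,0.087],
    [-0.04,-0.0195,0.087],
    [-0.06,-0.0195,0.087],
    [-0.08,-0.0195,0.087],
    [-0.1,-0.0195,0.087],
    [-0.11,-0.0195,0.087]
  ],
  "turn": [
    [0,0,0.002],
    [0,0,0.002],
    [0,0,0.002],
    [0,0,0.002],
    [0,0,0.002],
    [0,0,0.002],
    [0,0,0.002],
    [0,0,0.002],
    [0,0,0.002],
    [0,0,0.002]
  ]
}}

```text
clock: 11.48
ee_pos: [0.4837, 0.0449, 0.035]
orientation: [[-0.998, 0.061, -0.003], [0.061, 0.998, -0.0], [0.003, -0.001, -1.0]]
wrist_force: [-2.7, 2.5, -0.1]
width: 0.0109
finger_force: 42.1
```

```bash
python3 -c "
from dock import *
s=readout.sense();p=np.array(s['ee_pos'])-O;print(p@X,p@Y,p[2],s['wrist_force'],s['width'])
goto(D(.0,0,.0345),RD); goto(D(.006,0,.0345),RD)
"
```

```text
-0.07881654693781433 -0.0008717849712115785 0.03500222155860566 [-2.7011  2.4972 -0.0766] 0.010909329351200718
translation [-0.1576, 0.0022, 0.0006] turn [-0.0003, -0.0018, -0.0019]
translation [-0.1696, 0.0023, 0.0005] turn [-0.0003, -0.0018, -0.0019]
```

>>> {"op": "drive_tool", "data": {
  "translation": [
    [-0.02,0.001,0],
    [-0.04,0.001,0],
    [-0.06,0.001,0],
    [-0.08,0.001,0],
    [-0.1,0.001,0],
    [-0.12,0.001,0],
    [-0.14,0.001,0],
    [-0.155,0.001,0],
    [-0.16,0.001,0],
    [-0.16,0.001,0]
  ],
  "turn": [
    [0,0,0],
    [0,0,0],
    [0,0,0],
    [0,0,0],
    [0,0,0],
    [0,0,0],
    [0,0,0],
    [0,0,0],
    [0,0,0],
    [0,0,0]
  ]
}}

```text
clock: 12.32
ee_pos: [0.5636, 0.0402, 0.0347]
orientation: [[-0.998, 0.06, -0.001], [0.06, 0.998, -0.001], [0.001, -0.001, -1.0]]
wrist_force: [1.4, 2.8, -2.5]
width: 0.0112
finger_force: 41.8
```

>>> {"op": "drive_tool", "data": {
  "translation": [
    [-0.004,0,0],
    [-0.008,0,0],
    [-0.012,0,0],
    [-0.016,0,0],
    [-0.018,0,0],
    [-0.018,0,0]
  ],
  "turn": [
    [0,0,0],
    [0,0,0],
    [0,0,0],
    [0,0,0],
    [0,0,0],
    [0,0,0]
  ]
}}

```text
clock: 12.82
ee_pos: [0.5665, 0.04, 0.0345]
orientation: [[-0.998, 0.06, -0.012], [0.06, 0.998, -0.001], [0.012, -0.001, -1.0]]
wrist_force: [-8.6, 4.4, 5.1]
width: 0.0113
finger_force: 43.0
```

```bash
python3 -c "
from dock import *
s=readout.sense();p=np.array(s['ee_pos'])-O;print(p@X,p@Y,p[2],s['wrist_force'],s['width'])
"
```

```text
0.004139500667601629 -0.0009207522979844681 0.03453979803465404 [-8.5824  4.3935  5.0963] 0.011331495691174325
```

>>> {"op": "drive_tool", "data": {
  "translation": [
    [0.009,0,0],
    [0.009,0,0],
    [0.009,0,0],
    [0.009,0,0]
  ],
  "turn": [
    [0,0,0],
    [0,0,0],
    [0,0,0],
    [0,0,0]
  ],
  "jaw": 0.45
}}

```text
clock: 13.15
ee_pos: [0.5675, 0.0393, 0.0351]
orientation: [[-0.998, 0.06, -0.001], [0.06, 0.998, -0.002], [0.001, -0.002, -1.0]]
wrist_force: [-0.3, 0.3, 0.5]
width: 0.0381
finger_force: 0.0
```

>>> {"op": "drive_tool", "data": {
  "translation": [
    [0,0,-0.06],
    [0,0,-0.14],
    [0,0,-0.22],
    [0,0.08,-0.27],
    [0,0.16,-0.27],
    [0,0.24,-0.27],
    [0,0.32,-0.27],
    [0,0.4,-0.27],
    [-0.03,0.48,-0.27],
    [-0.09,0.52,-0.27]
  ],
  "turn": [
    [0,0,0],
    [0,0,0],
    [0,0,0],
    [0,0,0],
    [0,0,0],
    [0,0,0],
    [0,0,0],
    [0,0,0],
    [0,0,0],
    [0,0,0]
  ]
}}

```text
clock: 13.98
ee_pos: [0.6251, 0.302, 0.17]
orientation: [[-0.998, 0.056, -0.004], [0.056, 0.998, 0.001], [0.004, 0.001, -1.0]]
wrist_force: [1.4, -0.4, 1.1]
width: 0.0384
finger_force: 0.0
```

>>> {"op": "drive_tool", "data": {
  "translation": [
    [-0.01,0.005,0],
    [-0.01,0.005,0],
    [-0.01,0.005,0],
    [-0.01,0.005,0],
    [-0.01,0.005,0],
    [-0.01,0.005,0]
  ],
  "turn": [
    [0,0,0],
    [0,0,0],
    [0,0,0],
    [0,0,0],
    [0,0,0],
    [0,0,0]
  ]
}}

```text
clock: 14.48
ee_pos: [0.632, 0.2979, 0.1697]
orientation: [[-0.998, 0.061, -0.003], [0.061, 0.998, -0.001], [0.003, -0.002, -1.0]]
wrist_force: [-0.4, 0.6, 0.3]
width: 0.0382
finger_force: 0.0
```

Run:
```python
from h import *
c,im=snap('wrist','w5.png');s=readout.sense();print(s['clock'],np.array(s['ee_pos']),np.array(s['qvel']))
P=np.round(proj(c,[.62,.303,.03])[0]).astype(int); print(P)
a,b=P-[65,48]; a=max(a,0);b=max(b,0); print('off',a,b); crop(im,a,b,a+130,b+97,6,'c5.png')
```

```text
14.5333 [0.6321 0.2981 0.1697] [ 0.2523  0.164  -0.3054  0.0182  0.025   0.086 ]
[290 188]
off 225 140
```

View pics/c5.png

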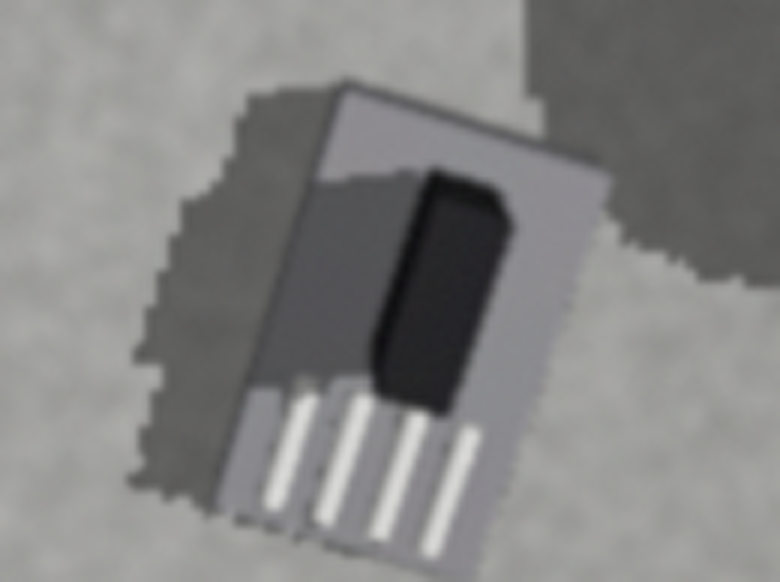

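Run:
```python
from dock import *
c,im=load('wrist','w5.png'); k=lambda p:np.array(p)/6-.4+[225,140]
for L,z in [([(345,92),(610,178),(478,577),(220,500)],.02),([(440,195),(512,223),(447,412),(380,391)],.05)]:
    b=plane(c,[k(p) for p in L],z); v=(b[2]+b[3]-b[0]-b[1]);w=b[1]+b[2]-b[0]-b[3]
    f=b.mean(0)-(v/np.linalg.norm(v)*.013 if z<.03 else 0)
    print(f,np.linalg.norm(v)/2,np.linalg.norm(w)/2,np.degrees(np.arctan2(v[1],v[0])),np.degrees(np.arctan2(w[1],w[0]))-90)
goto([.616,.303,.027],down(69.6)); print(readout.sense()['orientation'])
```

```text
[0.618  0.3105 0.02  ] 0.06722601707367823 0.04264724855782948 -20.306988538390904 -21.12302306076961
[0.6182 0.3102 0.05  ] 0.02847547182721206 0.010224934760354916 -20.5054428619226 -23.089584148611763
translation [0.0318, 0.0083, 0.2855] turn [-0.0012, -0.0017, 0.1876]
[[-0.9981  0.0613 -0.003 ]
 [ 0.0613  0.9981 -0.0012]
 [ 0.0029 -0.0014 -1.    ]]
```

>>> {"op": "drive_tool", "data": {
  "translation": [
    [0.029,0.023,0.08],
    [0.029,0.023,0.14],
    [0.029,0.023,0.2],
    [0.029,0.023,0.25],
    [0.029,0.023,0.284],
    [0.029,0.023,0.284],
    [0.029,0.023,0.284],
    [0.029,0.023,0.284]
  ],
  "turn": [
    [0,0,0.06],
    [0,0,0.13],
    [0,0,0.191],
    [0,0,0.191],
    [0,0,0.191],
    [0,0,0.191],
    [0,0,0.191],
    [0,0,0.191]
  ]
}}

```text
clock: 15.2
ee_pos: [0.6193, 0.3114, 0.0288]
orientation: [[-0.936, 0.353, -0.001], [0.353, 0.936, -0.0], [0.001, -0.001, -1.0]]
wrist_force: [0.1, 0.3, -0.2]
width: 0.0385
finger_force: 0.0
```

>>> {"op": "drive_tool", "data": {
  "translation": [
    [0,0,0],
    [0,0,0],
    [0,0,0],
    [0,0,0],
    [0,0,0],
    [0,0,0]
  ],
  "turn": [
    [0,0,0],
    [0,0,0],
    [0,0,0],
    [0,0,0],
    [0,0,0],
    [0,0,0]
  ],
  "jaw": 0
}}

```text
clock: 15.7
ee_pos: [0.6193, 0.3115, 0.029]
orientation: [[-0.936, 0.353, -0.0], [0.353, 0.936, -0.0], [0.0, -0.0, -1.0]]
wrist_force: [-1.1, -0.5, 6.6]
width: 0.0111
finger_force: 43.8
```

```bash
python3 -c "
from dock import *
s=readout.sense();p=np.array(s['ee_pos']);print(p,s['width'],s['finger_force'],s['wrist_force'],s['clock'])
goto(D(-.135,.068,.1),RD);print(D(-.135,.068,.1)-p)
"
```

```text
[0.6193 0.3115 0.029 ] 0.011083481717741685 43.777313232421875 [-1.107  -0.5389  6.6158] 15.7
translation [0.2141, -0.4968, -0.1417] turn [-0.0002, -0.0002, -0.1927]
[-0.1877 -0.1947  0.071 ]
```

>>> {"op": "drive_tool", "data": {
  "translation": [
    [0,0,-0.06],
    [0,0,-0.13],
    [0.05,-0.1,-0.2],
    [0.214,-0.497,-0.2],
    [0.214,-0.497,-0.2],
    [0.214,-0.497,-0.2],
    [0.214,-0.497,-0.2],
    [0.214,-0.497,-0.2],
    [0.214,-0.497,-0.2],
    [0.214,-0.497,-0.2]
  ],
  "turn": [
    [0,0,0],
    [0,0,0],
    [0,0,0],
    [0,0,-0.193],
    [0,0,-0.193],
    [0,0,-0.193],
    [0,0,-0.193],
    [0,0,-0.193],
    [0,0,-0.193],
    [0,0,-0.193]
  ]
}}

```text
clock: 16.53
ee_pos: [0.4249, 0.1136, 0.1279]
orientation: [[-0.998, 0.059, -0.009], [0.059, 0.998, -0.003], [0.008, -0.004, -1.0]]
wrist_force: [-1.1, -0.3, -0.3]
width: 0.0112
finger_force: 42.8
```

>>> {"op": "drive_tool", "data": {
  "translation": [
    [0,0,0.06],
    [0,0,0.12],
    [0,0,0.12],
    [0,0,0.12],
    [0,0,0.12],
    [0,0,0.12]
  ],
  "turn": [
    [0,0,0],
    [0,0,0],
    [0,0,0],
    [0,0,0],
    [0,0,0],
    [0,0,0]
  ]
}}

```text
clock: 17.03
ee_pos: [0.4323, 0.1169, 0.0694]
orientation: [[-0.998, 0.057, -0.0], [0.057, 0.998, -0.001], [0.0, -0.001, -1.0]]
wrist_force: [-0.6, 0.3, -1.5]
width: 0.011
finger_force: 42.8
```

```bash
python3 -c "
from dock import *
s=readout.sense();p=np.array(s['ee_pos'])-O;print(p@X,p@Y,p[2],s['wrist_force'],s['width'])
goto(D(-.135,.068,.036),RD); goto(D(-.08,.068,.036),RD)
"
```

```text
-0.13427207901717944 0.0680783225135927 0.06936136341622202 [-0.6426  0.2639 -1.4672] 0.010950697842618323
translation [0.0014, -0.0001, 0.0667] turn [-0.0005, -0.0001, 0.0005]
translation [-0.1086, -0.0002, 0.0667] turn [-0.0005, -0.0001, 0.0005]
```

>>> {"op": "drive_tool", "data": {
  "translation": [
    [0,0,0.03],
    [0,0,0.067],
    [0,0,0.067],
    [-0.005,0,0.067],
    [-0.02,0,0.067],
    [-0.04,0,0.067],
    [-0.06,0,0.067],
    [-0.08,0,0.067],
    [-0.1,0,0.067],
    [-0.11,0,0.067]
  ],
  "turn": [
    [0,0,0],
    [0,0,0],
    [0,0,0],
    [0,0,0],
    [0,0,0],
    [0,0,0],
    [0,0,0],
    [0,0,0],
    [0,0,0],
    [0,0,0]
  ]
}}

```text
clock: 17.87
ee_pos: [0.4877, 0.1131, 0.0346]
orientation: [[-0.998, 0.058, -0.002], [0.058, 0.998, -0.001], [0.002, -0.001, -1.0]]
wrist_force: [-1.6, -0.6, 3.1]
width: 0.0111
finger_force: 44.3
```

>>> {"op": "drive_tool", "data": {
  "translation": [
    [-0.02,0,0],
    [-0.04,0,0],
    [-0.06,0,0],
    [-0.08,0,0],
    [-0.1,0,0],
    [-0.12,0,0],
    [-0.14,0,0],
    [-0.155,0,0],
    [-0.16,0,0],
    [-0.16,0,0]
  ],
  "turn": [
    [0,0,0],
    [0,0,0],
    [0,0,0],
    [0,0,0],
    [0,0,0],
    [0,0,0],
    [0,0,0],
    [0,0,0],
    [0,0,0],
    [0,0,0]
  ]
}}

```text
clock: 18.7
ee_pos: [0.565, 0.1084, 0.0344]
orientation: [[-0.998, 0.057, -0.006], [0.057, 0.998, -0.002], [0.006, -0.002, -1.0]]
wrist_force: [-2.0, -1.0, 5.7]
width: 0.0111
finger_force: 44.8
```

>>> {"op": "drive_tool", "data": {
  "translation": [
    [-0.004,0,0],
    [-0.008,0,0],
    [-0.012,0,0],
    [-0.016,0,0],
    [-0.02,0,0],
    [-0.02,0,0]
  ],
  "turn": [
    [0,0,0],
    [0,0,0],
    [0,0,0],
    [0,0,0],
    [0,0,0],
    [0,0,0]
  ]
}}

```text
clock: 19.2
ee_pos: [0.5728, 0.1081, 0.0343]
orientation: [[-0.998, 0.057, -0.009], [0.057, 0.998, -0.001], [0.009, -0.002, -1.0]]
wrist_force: [-5.1, 0.8, 6.4]
width: 0.0109
finger_force: 45.1
```

```bash
python3 -c "
from dock import *
s=readout.sense();p=np.array(s['ee_pos'])-O;print(p@X,p@Y,p[2],s['wrist_force'],s['width'])
"
```

```text
0.006543857386652995 0.06741424849330621 0.034309773235093544 [-5.0976  0.7616  6.3501] 0.010877395525488725
```

>>> {"op": "drive_tool", "data": {
  "translation": [
    [-0.003,0,0],
    [-0.003,0,0],
    [0.006,0,0],
    [0.006,0,0]
  ],
  "turn": [
    [0,0,0],
    [0,0,0],
    [0,0,0],
    [0,0,0]
  ]
}}

```text
clock: 19.53
ee_pos: [0.5719, 0.1083, 0.0344]
orientation: [[-0.998, 0.057, -0.004], [0.057, 0.998, -0.001], [0.004, -0.002, -1.0]]
wrist_force: [-1.1, 0.2, 4.3]
width: 0.0107
finger_force: 44.6
```

>>> {"op": "drive_tool", "data": {
  "translation": [
    [0,0,0],
    [0,0,0],
    [0,0,0]
  ],
  "turn": [
    [0,0,0],
    [0,0,0],
    [0,0,0]
  ],
  "jaw": 0.45
}}

```text
clock: 19.78
ee_pos: [0.5727, 0.1083, 0.0338]
orientation: [[-0.998, 0.057, -0.003], [0.057, 0.998, -0.001], [0.003, -0.001, -1.0]]
wrist_force: [0.2, 0.1, 0.1]
width: 0.0384
finger_force: 0.0
```

>>> {"op": "drive_tool", "data": {
  "translation": [
    [0,0,-0.06],
    [0,0,-0.14],
    [0,0,-0.22],
    [0.08,-0.03,-0.27],
    [0.16,-0.06,-0.3],
    [0.24,-0.11,-0.3],
    [0.24,-0.14,-0.3],
    [0.24,-0.14,-0.3],
    [0.24,-0.14,-0.3],
    [0.24,-0.14,-0.3]
  ],
  "turn": [
    [0,0,0],
    [0,0,0],
    [0,0,0],
    [0,0,0],
    [0,0,0],
    [0,0,0],
    [0,0,0],
    [0,0,0],
    [0,0,0],
    [0,0,0]
  ]
}}

```text
clock: 20.62
ee_pos: [0.4501, 0.0456, 0.1847]
orientation: [[-0.998, 0.058, -0.001], [0.058, 0.998, -0.001], [0.001, -0.001, -1.0]]
wrist_force: [-0.7, -0.6, 0.4]
width: 0.0385
finger_force: 0.0
```

Run:
```python
from dock import *
c,im=snap('wrist','w6.png');s=readout.sense();print(s['clock'],np.array(s['ee_pos']))
cv2.imwrite('pics/w6b.png',cv2.resize(im,(800,600),interpolation=cv2.INTER_CUBIC))
sc,im2=snap('scene','s6.png'); t,im3=snap('top','t6.png')
```

```text
20.6667 [0.4502 0.0458 0.1845]
```

View pics/w6b.png

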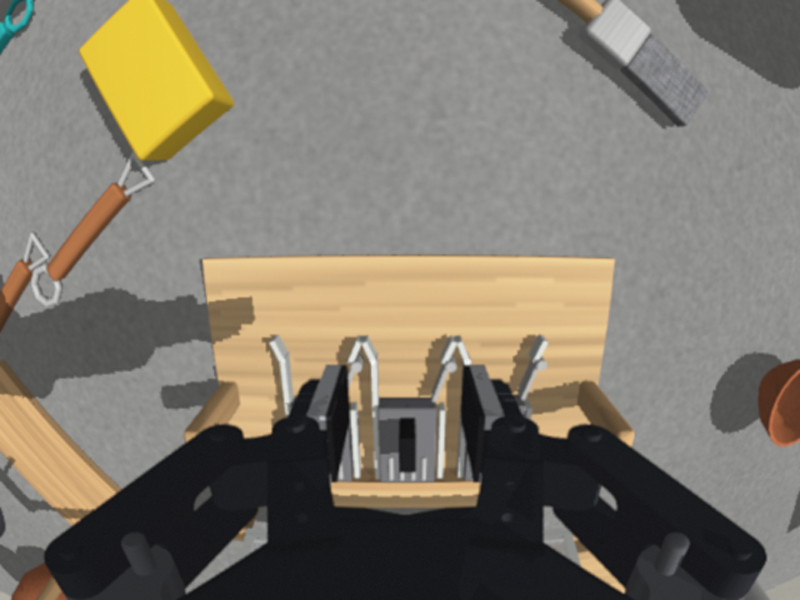

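Run:
```python
from dock import *
t,im=load('top','t6.png')
from scipy.optimize import brentq
for px in [(271.5,133.5)]:
    for th in (1.5,1.6,1.7,1.8,1.9):
        print(th,proj(t,[D(.08-.11*np.cos(th),y,.066+.11*np.sin(th)) for y in (.128,-.128)]).ravel())
goto([.36,-.27,.26],down(90))
for n in (0,1): pass
```

```text
1.5 [225.7813 142.0698 316.5847 147.481 ]
1.6 [226.0311 138.1836 316.826  143.5797]
1.7 [226.3276 134.3874 317.0424 139.7645]
1.8 [226.6671 130.7278 317.2313 136.0821]
1.9 [227.0453 127.2489 317.3906 132.5772]
translation [0.1445, -0.6412, -0.1505] turn [-0.0006, -0.0021, -0.0361]
```

>>> {"op": "drive_tool", "data": {
  "translation": [
    [0.145,-0.64,-0.15],
    [0.145,-0.64,-0.15],
    [0.145,-0.64,-0.15],
    [0.145,-0.64,-0.15],
    [0.145,-0.64,-0.15],
    [0.145,-0.64,-0.15],
    [0.145,-0.64,-0.15],
    [0.145,-0.64,-0.15],
    [0.145,-0.64,-0.15],
    [0.145,-0.64,-0.15]
  ],
  "turn": [
    [0,0,-0.036],
    [0,0,-0.036],
    [0,0,-0.036],
    [0,0,-0.036],
    [0,0,-0.036],
    [0,0,-0.036],
    [0,0,-0.036],
    [0,0,-0.036],
    [0,0,-0.036],
    [0,0,-0.036]
  ]
}}

```text
clock: 21.6
ee_pos: [0.359, -0.2723, 0.2602]
orientation: [[-1.0, 0.005, -0.003], [0.005, 1.0, -0.002], [0.003, -0.002, -1.0]]
wrist_force: [-0.2, 0.7, 0.1]
width: 0.0386
finger_force: 0.0
```

>>> {"op": "drive_tool", "data": {
  "translation": [
    [0,0,0],
    [0,0,0],
    [0,0,0],
    [0,0,0],
    [0,0,0]
  ],
  "turn": [
    [0,0,0],
    [0,0,0],
    [0,0,0],
    [0,0,0],
    [0,0,0]
  ]
}}

```text
clock: 22.02
ee_pos: [0.3589, -0.2686, 0.2601]
orientation: [[-1.0, -0.001, -0.003], [-0.001, 1.0, -0.001], [0.003, -0.001, -1.0]]
wrist_force: [-0.7, -1.0, 0.2]
width: 0.038
finger_force: 0.0
```

Run:
```python
from dock import *
c,im=snap('wrist','w7.png');s=readout.sense();print(s['clock'],np.array(s['ee_pos']))
t,im3=snap('top','t7.png')
A=cv2.resize(im,None,fx=.86,fy=.86,interpolation=cv2.INTER_AREA) # 482x361
B=cv2.resize(im3[120:225,210:330],None,fx=2.6,fy=2.6,interpolation=cv2.INTER_CUBIC)
out=np.zeros((600,800,3),np.uint8)
A=cv2.resize(im[0:420,0:560],(480,360),interpolation=cv2.INTER_AREA); out[:360,:480]=A
out[:B.shape[0],484:484+B.shape[1]]=B[:,:316]
C=cv2.resize(im3[85:200,350:470],None,fx=2,fy=2,interpolation=cv2.INTER_CUBIC); out[365:365+230,0:240]=C
# scene crop of the rack
_,im4=snap('scene','s7.png'); Dc=cv2.resize(im4[215:395,70:280],None,fx=1.2,fy=1.2); out[365:365+216,250:250+252]=Dc
E_=cv2.resize(im4[215:310,220:375],None,fx=1.8,fy=1.8); out[365:365+171,510:510+279]=E_
cv2.imwrite('pics/m7.png',out)
```

```text
22.0667 [ 0.3588 -0.2689  0.2601]
```

View pics/m7.png

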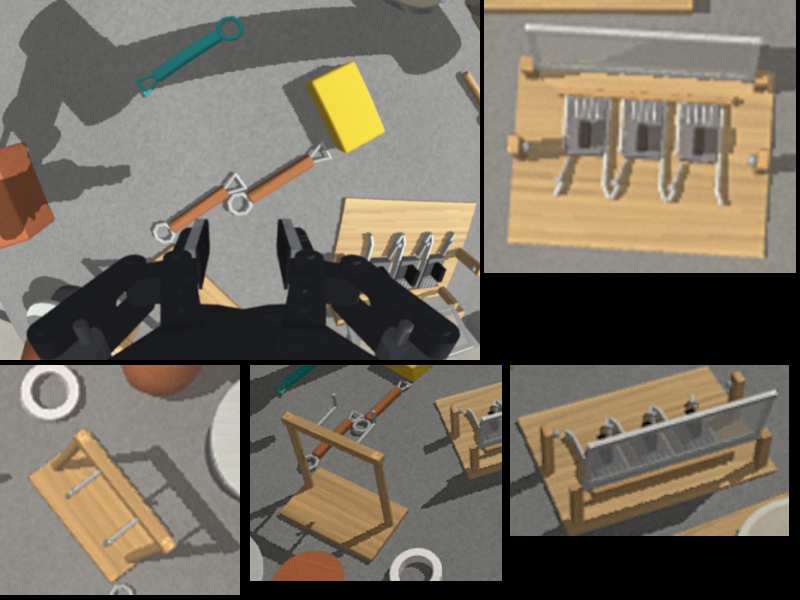

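Run:
```python
from dock import *
t=cam('top')
tips=plane(t,[(384,150),(403.5,174)],.2315); rail=plane(t,[(391,120),(435,176.5)],.215)
print('tips',tips,'rail',rail); v=rail[0]-rail[1]; print(np.degrees(np.arctan2(v[1],v[0]))-90)
v=tips[0]-tips[1]; print(np.linalg.norm(v),np.degrees(np.arctan2(v[1],v[0]))-90)
c,im=load('wrist','w7.png'); k=lambda p:np.array(p)*560/480
for n,e,b in [('L',(238,204),(320,153)),('R',(163,232),(235,183))]:
    q=plane(c,[k(e),k(b)],.009); v=q[0]-q[1]; print(n,q,np.linalg.norm(v),np.degrees(np.arctan2(v[1],v[0])))
m=tips.mean(0); goto([m[0],m[1],.36],down(38))
```

```text
tips [[ 0.611  -0.2683  0.2315]
 [ 0.5465 -0.3202  0.2315]] rail [[ 0.6961 -0.2907  0.215 ]
 [ 0.542  -0.4091  0.215 ]]
-52.471930415610174
0.08283619379476978 -51.17700378355643
L [[ 0.436  -0.2772  0.009 ]
 [ 0.3567 -0.1566  0.009 ]] 0.14434183541937107 -56.66435865034393
R [[ 0.4861 -0.3991  0.009 ]
 [ 0.403  -0.2815  0.009 ]] 0.14407950580874315 -54.750351637892145
translation [-0.4394, -0.0504, -0.2008] turn [-0.0016, -0.0015, 0.578]
```

>>> {"op": "drive_tool", "data": {
  "translation": [
    [-0.44,-0.05,-0.2],
    [-0.44,-0.05,-0.2],
    [-0.44,-0.05,-0.2],
    [-0.44,-0.05,-0.2],
    [-0.44,-0.05,-0.2],
    [-0.44,-0.05,-0.2],
    [-0.44,-0.05,-0.2],
    [-0.44,-0.05,-0.2],
    [-0.44,-0.05,-0.2],
    [-0.44,-0.05,-0.2]
  ],
  "turn": [
    [0,0,0.578],
    [0,0,0.578],
    [0,0,0.578],
    [0,0,0.578],
    [0,0,0.578],
    [0,0,0.578],
    [0,0,0.578],
    [0,0,0.578],
    [0,0,0.578],
    [0,0,0.578]
  ]
}}

```text
clock: 23.0
ee_pos: [0.5789, -0.2946, 0.3591]
orientation: [[-0.616, 0.788, -0.004], [0.788, 0.616, -0.001], [0.002, -0.004, -1.0]]
wrist_force: [-0.8, 0.3, 0.2]
width: 0.0379
finger_force: 0.0
```

>>> {"op": "drive_tool", "data": {
  "translation": [
    [0,0,0],
    [0,0,0],
    [0,0,0],
    [0,0,0],
    [0,0,0]
  ],
  "turn": [
    [0,0,0],
    [0,0,0],
    [0,0,0],
    [0,0,0],
    [0,0,0]
  ]
}}

```text
clock: 23.42
ee_pos: [0.5786, -0.2948, 0.3597]
orientation: [[-0.615, 0.789, -0.003], [0.789, 0.615, -0.001], [0.001, -0.003, -1.0]]
wrist_force: [0.0, -1.0, -0.4]
width: 0.0384
finger_force: 0.0
```

Run:
```python
from dock import *
c,im=snap('wrist','w8.png');s=readout.sense();print(s['clock'],np.array(s['ee_pos']),np.array(s['qvel']),np.array(s['q']))
crop(im,130,60,530,360,2,'w8b.png')
print(proj(c,[[.611,-.2683,.2315],[.5465,-.3202,.2315]]))
```

```text
23.4667 [ 0.5787 -0.2948  0.3597] [ 0.11    0.0627 -0.1062 -0.027   0.0281  0.0695] [-33.0413  20.5537  61.5839  -0.1616  97.9672 -71.0057]
[[333.6532 202.2912]
 [238.2396 203.5753]]
```

View pics/w8b.png

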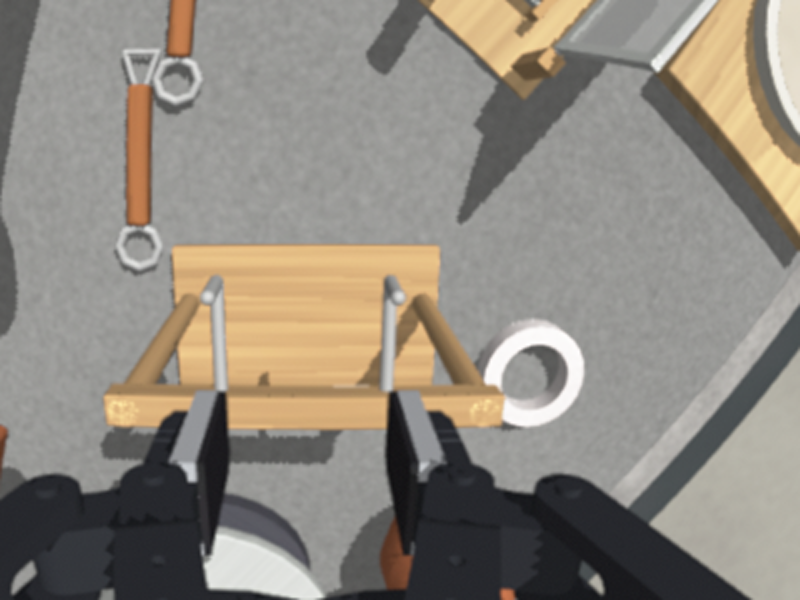

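Run:
```python
from dock import *
c,im=load('wrist','w8.png'); k=lambda p:np.array(p)/2-.25+[130,60]
P=lambda L,z:plane(c,[k(p) for p in L],z)
t=P([(208,297),(400,297)],.2300); b=P([(217,284),(390,284)],.2015); r=P([(107,399),(500,399)],.2145)
for q in (t,b,r): v=q[1]-q[0]; print(q,np.linalg.norm(v),np.degrees(np.arctan2(v[1],v[0]))-90)
w=P([(221,388),(387,388)],.2035); print('wire dir',[np.degrees(np.arctan2(*(w[i]-b[i])[1::-1])) for i in (0,1)])
h=P([(129,85),(153,85),(149,224),(127,224)],.018); a=(h[0]+h[1])/2;d=(h[2]+h[3])/2;print('R mid',(a+d)/2,np.linalg.norm(d-a),np.degrees(np.arctan2(*(d-a)[1::-1])),'eye',P([(139,248)],.009))
print('L eye',P([(178,81)],.009), 'L handle end',P([(168,53),(189,54)],.018))
c,im=load('wrist','w7.png')
hsv=cv2.cvtColor(im,cv2.COLOR_BGR2HSV); m=((hsv[...,0]>3)&(hsv[...,0]<16)&(hsv[...,1]>100)&(hsv[...,2]>60)).astype(np.uint8)
n,l,st,ce=cv2.connectedComponentsWithStats(m)
for i in range(1,n):
    if 400<st[i,4]<4000:
        ys,xs=np.where(l==i); rc=cv2.minAreaRect(np.stack([xs,ys],1).astype(np.float32)); q=plane(c,cv2.boxPoints(rc),.013); s=[np.linalg.norm(q[1]-q[0]),np.linalg.norm(q[2]-q[1])]; e=(q[1]-q[0]) if s[0]>s[1] else q[2]-q[1]
        print(rc[0],q.mean(0),s,np.degrees(np.arctan2(e[1],e[0])))
```

```text
[[ 0.5459 -0.3265  0.23  ]
 [ 0.6122 -0.2747  0.23  ]] 0.08415082880551089 -51.98407895193914
[[ 0.5469 -0.3278  0.2015]
 [ 0.6124 -0.2765  0.2015]] 0.08317664840463707 -51.993110601577705
[[ 0.5362 -0.4072  0.2145]
 [ 0.6915 -0.2855  0.2145]] 0.1972519503270727 -51.91014876018447
wire dir [np.float64(-52.07712196361429), np.float64(-51.614083452458566)]
R mid [ 0.4474 -0.3377  0.018 ] 0.10667264048572307 -55.297642145364925 eye [[ 0.4884 -0.3995  0.009 ]]
L eye [[ 0.4368 -0.2757  0.009 ]] L handle end [[ 0.4194 -0.2625  0.018 ]
 [ 0.4329 -0.2539  0.018 ]]
(327.005615234375, 208.30899047851562) [ 0.3965 -0.2156  0.013 ] [np.float64(0.10845411930874327), np.float64(0.019820383646024016)] 123.36036536520989
(231.65382385253906, 243.73077392578125) [ 0.4458 -0.3394  0.013 ] [np.float64(0.11014848046733067), np.float64(0.019074703451551767)] 124.40347629416053
```

Run:
```python
from dock import *
goto([.4462,-.3385,.06],down(34.6)); goto([.4462,-.3385,.006],down(34.6))
```

```text
translation [0.0935, -0.2607, 0.6003] turn [-0.0021, -0.0005, 0.0371]
translation [0.0934, -0.2604, 0.7083] turn [-0.0021, -0.0005, 0.0371]
```

>>> {"op": "drive_tool", "data": {
  "translation": [
    [0.0935,-0.26,0],
    [0.0935,-0.26,0],
    [0.0935,-0.26,0],
    [0.0935,-0.26,0.05],
    [0.0935,-0.26,0.6],
    [0.0935,-0.26,0.6],
    [0.0935,-0.26,0.6],
    [0.0935,-0.26,0.6],
    [0.0935,-0.26,0.6],
    [0.0935,-0.26,0.6]
  ],
  "turn": [
    [0,0,0.037],
    [0,0,0.037],
    [0,0,0.037],
    [0,0,0.037],
    [0,0,0.037],
    [0,0,0.037],
    [0,0,0.037],
    [0,0,0.037],
    [0,0,0.037],
    [0,0,0.037]
  ]
}}

```text
clock: 24.3
ee_pos: [0.4466, -0.3382, 0.0838]
orientation: [[-0.568, 0.823, -0.002], [0.823, 0.568, -0.002], [-0.001, -0.003, -1.0]]
wrist_force: [0.8, -0.6, -0.0]
width: 0.0382
finger_force: 0.0
```

>>> {"op": "drive_tool", "data": {
  "translation": [
    [0,0,0],
    [0,0,0],
    [0,0,0],
    [0,0,0],
    [0,0,0]
  ],
  "turn": [
    [0,0,0],
    [0,0,0],
    [0,0,0],
    [0,0,0],
    [0,0,0]
  ]
}}

```text
clock: 24.72
ee_pos: [0.4483, -0.3398, 0.088]
orientation: [[-0.568, 0.823, 0.001], [0.823, 0.568, -0.005], [-0.005, -0.002, -1.0]]
wrist_force: [-0.6, 0.7, 0.1]
width: 0.0386
finger_force: 0.0
```

```bash
cat > hand.py <<'E'
from h import *
def handles(c,im,zc=.013):
    hsv=cv2.cvtColor(im,cv2.COLOR_BGR2HSV); m=((hsv[...,0]>3)&(hsv[...,0]<16)&(hsv[...,1]>100)&(hsv[...,2]>60)).astype(np.uint8)
    n,l,st,ce=cv2.connectedComponentsWithStats(m)
    for i in range(1,n):
        if 400<st[i,4]<20000:
            ys,xs=np.where(l==i); rc=cv2.minAreaRect(np.stack([xs,ys],1).astype(np.float32)); q=plane(c,cv2.boxPoints(rc),zc); s=[np.linalg.norm(q[1]-q[0]),np.linalg.norm(q[2]-q[1])]; e=(q[1]-q[0]) if s[0]>s[1] else q[2]-q[1]
            if .05<max(s)<.2: print(np.array(rc[0]),q.mean(0),np.array(s),np.degrees(np.arctan2(e[1],e[0])))
E
python3 - <<'E'
from hand import *
c,im=snap('wrist','w9.png'); s=readout.sense();print(s['clock'],np.array(s['ee_pos'])); handles(c,im,.018)
goto([.4462,-.3385,.006],down(34.6))
E
```

```text
24.7667 [ 0.448  -0.3395  0.0876]
[326.7318  54.4662] [ 0.4044 -0.2292  0.018 ] [0.0751 0.018 ] 123.66750037316339
[282. 214.] [ 0.4443 -0.3382  0.018 ] [0.0169 0.1082] -54.74724818945904
translation [0.0043, -0.0015, 0.1632] turn [-0.0015, 0.0027, 0.0002]
```

>>> {"op": "drive_tool", "data": {
  "translation": [
    [0.006,-0.003,0.05],
    [0.006,-0.003,0.1],
    [0.006,-0.003,0.145],
    [0.006,-0.003,0.162],
    [0.006,-0.003,0.162],
    [0.006,-0.003,0.162]
  ],
  "turn": [
    [0,0,-0.007],
    [0,0,-0.007],
    [0,0,-0.007],
    [0,0,-0.007],
    [0,0,-0.007],
    [0,0,-0.007]
  ]
}}

```text
clock: 25.27
ee_pos: [0.4441, -0.3372, 0.0049]
orientation: [[-0.577, 0.817, -0.002], [0.817, 0.577, -0.002], [-0.0, -0.003, -1.0]]
wrist_force: [-0.4, -0.5, -0.3]
width: 0.0382
finger_force: 0.0
```

>>> {"op": "drive_tool", "data": {
  "translation": [
    [0,0,0],
    [0,0,0],
    [0,0,0],
    [0,0,0],
    [0,0,0]
  ],
  "turn": [
    [0,0,0],
    [0,0,0],
    [0,0,0],
    [0,0,0],
    [0,0,0]
  ],
  "jaw": 0,
  "squeeze": 50
}}

```text
clock: 25.68
ee_pos: [0.4446, -0.3377, 0.0059]
orientation: [[-0.577, 0.817, -0.0], [0.817, 0.577, -0.004], [-0.003, -0.003, -1.0]]
wrist_force: [0.4, 0.8, 7.0]
width: 0.0163
finger_force: 51.1
```

>>> {"op": "drive_tool", "data": {
  "translation": [
    [0,0,-0.05],
    [0,0,-0.12],
    [0,0,-0.2],
    [0,0,-0.28],
    [0,0,-0.36],
    [0,0,-0.44],
    [0,0,-0.5],
    [0,0,-0.5],
    [0,0,-0.5],
    [0,0,-0.5]
  ],
  "turn": [
    [0,0,0],
    [0,0,0],
    [0,0,0],
    [0,0,0],
    [0,0,0],
    [0,0,0],
    [0,0,0],
    [0,0,0],
    [0,0,0],
    [0,0,0]
  ]
}}

```text
clock: 26.52
ee_pos: [0.4436, -0.3358, 0.2534]
orientation: [[-0.577, 0.817, -0.004], [0.817, 0.577, -0.0], [0.002, -0.004, -1.0]]
wrist_force: [0.5, -0.6, -1.4]
width: 0.0164
finger_force: 50.3
```

Run:
```python
from hand import *
c,im=snap('wrist','w10.png'); s=readout.sense();print(s['clock'],np.array(s['ee_pos']),s['width']); p=np.array(s['ee_pos']);R=np.array(s['orientation'])
# light steel pixels in lower half between fingers: find eye (expected 72 mm along -tool x, z 6mm above tcp)
for dx in (.06,.072,.08): print(proj(c,p+R@[-dx,0,-.004]))
handles(c,im,p[2]+.004)
crop(im,180,90,400,310,2.7,'w10b.png')
```

```text
26.5667 [ 0.4434 -0.3355  0.2525] 0.016684445574566793
[[285.59   364.4791]]
[[285.5021 378.6216]]
[[285.4455 387.3958]]
[283.  260.5] [ 0.443  -0.3374  0.2565] [0.0173 0.1085] -53.38661387640551
[103.4 324.7] [ 0.3766 -0.4333  0.2565] [0.0547 0.0141] 65.75911512521284
```

View pics/w10b.png

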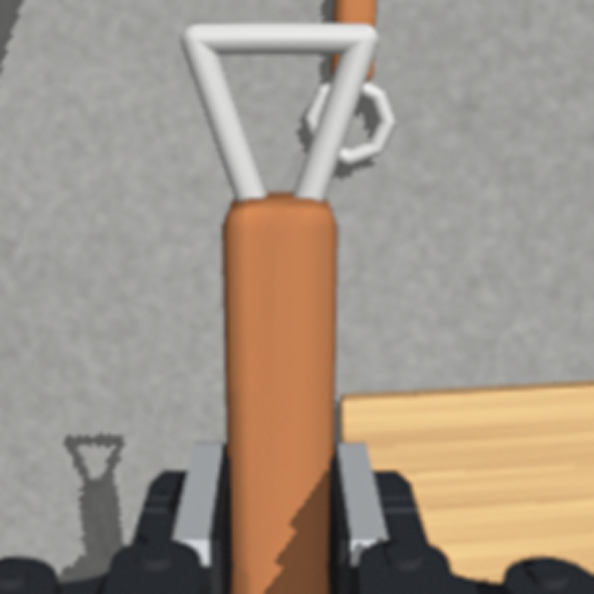

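Run:
```python
from h import *
R=down(38); e=np.array([-.0733,-.0007,-.003])
for n,t in [('h0',[.5464,-.3272,0])]:
    for z in (.255,.215,.2085):
        T=np.array(t)+[0,0,z]-R@e; print(T); goto(T,R)
```

```text
[ 0.5018 -0.269   0.252 ]
translation [0.0411, 0.1722, 0.0004] turn [-0.0024, -0.0026, -0.0306]
[ 0.5018 -0.269   0.212 ]
translation [0.0408, 0.1725, 0.0804] turn [-0.0024, -0.0026, -0.0306]
[ 0.5018 -0.269   0.2055]
translation [0.0408, 0.1725, 0.0934] turn [-0.0024, -0.0026, -0.0306]
```

>>> {"op": "drive_tool", "data": {
  "translation": [
    [0.041,0.172,0],
    [0.041,0.172,0],
    [0.041,0.172,0],
    [0.041,0.172,0],
    [0.041,0.172,0],
    [0.041,0.172,0],
    [0.041,0.172,0]
  ],
  "turn": [
    [-0.002,-0.002,-0.031],
    [-0.002,-0.002,-0.031],
    [-0.002,-0.002,-0.031],
    [-0.002,-0.002,-0.031],
    [-0.002,-0.002,-0.031],
    [-0.002,-0.002,-0.031],
    [-0.002,-0.002,-0.031]
  ]
}}

```text
clock: 27.15
ee_pos: [0.5018, -0.2708, 0.2531]
orientation: [[-0.615, 0.788, -0.0], [0.788, 0.615, -0.002], [-0.001, -0.001, -1.0]]
wrist_force: [-0.5, -1.0, -1.3]
width: 0.0163
finger_force: 50.2
```

Run:
```python
from h import *
R=down(38); e=np.array([-.0733,-.0007,-.003])
s=readout.sense(); print(np.array(s['ee_pos']),np.array(s['wrist_force']))
T=np.array([.5464,-.3272,.2085])-R@e; goto(T,R)
for n in ('top','scene'):
    c,im=snap(n,n+'11.png'); p=np.array(s['ee_pos'])+np.array(s['orientation'])@e
    print(n,'eye pred',proj(c,p),'tip',proj(c,[.5464,-.3272,.2315]))
    m=(im.min(2)>120)&(im.max(2).astype(int)-im.min(2)<25)
    u,v=np.round(proj(c,p)[0]).astype(int); print(m[v-11:v+12,u-11:u+12].astype(int).tolist().__str__().replace('], [','\n').replace(', ','').replace('0','.'))
```

```text
[ 0.5018 -0.2708  0.2531] [-0.4731 -1.0465 -1.3429]
translation [0.0029, 0.0024, 0.0952] turn [-0.0008, 0.0007, -0.0005]
top eye pred [[409.0901 172.9587]] tip [[406.1174 174.0385]]
[[.......................
.......................
.......................
.......................
.......................
.......................
.......................
.......................
.......................
.......................
.......................
.......................
.......................
.......................
.......................
.......................
.......................
.......................
.......................
.......................
.......................
.......................
.......................]]
scene eye pred [[135.1425 230.1473]] tip [[137.9757 238.2305]]
[[.......................
.......................
.......................
.......................
.......................
.......................
.......................
.......................
.......................
.......................
.......................
.......................
..................11...
................1111...
....111.........1111...
.....111.1.1..1111.....
......11111111111......
..........11111........
.......................
.......................
.......................
.......................
.......................]]
```

Run:
```python
from h import *
for n,f in (('top','t7.png'),('scene','s7.png')):
    im=cv2.imread('pics/'+f); c=cam(n)
    for nm,t in (('h0',[.5464,-.3272]),('h1',[.6123,-.2756])):
        pt=proj(c,[t+[.2315],t+[.2]]); u,v=np.round(pt[0]).astype(int); print(n,nm,pt.ravel())
        print('origin',u-10,v-7); 
        for r in im[v-7:v+11,u-10:u+11].astype(int): print(' '.join('%3d'%x.min() for x in r))
```

```text
top h0 [406.1174 174.0385 403.3378 175.4115]
origin 396 167
105 105  99 103 103 111 106 110 108 107 107 101  99 120 156 181 168 132 113 108 106
110 106 107 105 102 105 109 110 106 107 108 106 123 163 177 161 125 108 108 108 110
106 108 109 104 105 103 106 108 105 103 111 153 171 172 150 120 106 107 109 113 111
104 107 108 106 105 103 103 104 106 120 156 180 168 138 117 105 107 114 111 113 110
102 103 108 110 100 106 101 104 124 163 182 166 130 107 101 105 104 112 112 114 110
105 102 108 108 109 103  96 109 163 163 152 118 103 106 108 106 102 110 110 113 117
108 105 103 107 108 108 119 128 187 168 127 105 104 110 110 105 106 109 109 112 113
112 104 104 101 106 122 129 123 144 127 105 111 111 107 108 110 105 104 103 106 112
114 110 105 106 102 118 115 107 105 107 103 107 112 106 107 110 109 101 106 104 108
112 114 109 106 101 105 106 104 104 106 103 105 109 115 107 106 110 107 105 106 105
113 112 111 109 102 103 106 106 107 108 105 105 105 108 105 111 107 112 107 108 103
112 112 115 109 110 101 103 104 109 107 108 106 105 108 113 108 109 109 108  95  88
112 114 115 114 112 105 106  99 
[... 4491 characters left out ...]
  44  36  29  24  47  84 101
127 129 110 103 107  91  66  39  46  47  69  76  79  83  37  31  24  52  94 116 113
133 151 137 128  95  60  40  43  50  58  64  84  82  80  24  26  45  96 119 112 107
112 136 164 154  78  23  45  54  51  49  66  75  83  72  44  50  95 115 109 109 107
160 140 102  86  65  25  37  54  58  50  60  77  78  74  67  92 114 109 108 106 106
131 101 115 125  87  20  19  29  37  52  54  71  80  77  96 115 111 107 105 109 109
170 144 139 148 131  85  83  60  24  21  39  68  81  86 105 108 110 103 106 108 110
129 109  85  91 106 113 137 132  77  16  34  59  80  78 102 117 111 109 109 109 107
 84  78  66  59  58  71 104 152 143  52  29  61  76  79 102 117 111 109 109 107 106
```

>>> {"op": "drive_tool", "data": {
  "translation": [
    [0.003,0.007,0],
    [0.003,0.007,0],
    [0.003,0.007,0.01],
    [0.003,0.007,0.025],
    [0.003,0.007,0.04],
    [0.003,0.007,0.055],
    [0.003,0.007,0.07],
    [0.003,0.007,0.08],
    [0.003,0.007,0.08]
  ],
  "turn": [
    [0,0,0],
    [0,0,0],
    [0,0,0],
    [0,0,0],
    [0,0,0],
    [0,0,0],
    [0,0,0],
    [0,0,0],
    [0,0,0]
  ]
}}

```text
clock: 28.0
ee_pos: [0.5038, -0.2662, 0.2119]
orientation: [[-0.616, 0.788, -0.001], [0.788, 0.616, -0.0], [0.001, -0.001, -1.0]]
wrist_force: [0.1, -0.3, -1.5]
width: 0.0165
finger_force: 50.3
```

>>> {"op": "drive_tool", "data": {
  "translation": [
    [0,0,0.005],
    [0,0,0.01],
    [0,0,0.014],
    [0,0,0.014]
  ],
  "turn": [
    [0,0,0],
    [0,0,0],
    [0,0,0],
    [0,0,0]
  ]
}}

```text
clock: 28.33
ee_pos: [0.5045, -0.2667, 0.2065]
orientation: [[-0.616, 0.788, 0.001], [0.788, 0.616, -0.002], [-0.002, -0.0, -1.0]]
wrist_force: [-0.1, -0.2, -0.6]
width: 0.0167
finger_force: 50.3
```

>>> {"op": "drive_tool", "data": {
  "translation": [
    [0.01,0,0],
    [0.02,0,0],
    [0.026,0,0],
    [0.03,0,0],
    [0.03,0,0],
    [0.03,0,0]
  ],
  "turn": [
    [0,0,0],
    [0,0,0],
    [0,0,0],
    [0,0,0],
    [0,0,0],
    [0,0,0]
  ]
}}

```text
clock: 28.83
ee_pos: [0.4992, -0.2597, 0.208]
orientation: [[-0.616, 0.788, 0.011], [0.788, 0.616, -0.013], [-0.017, 0.001, -1.0]]
wrist_force: [7.4, -10.8, -6.2]
width: 0.0168
finger_force: 49.5
```

Run:
```python
from h import *
s=readout.sense();print(np.array(s['ee_pos']),np.array(s['wrist_force']),(np.array(s['ee_pos'])-[.5045,-.2667,.2065])@[-.616,.788,0])
```

```text
[ 0.4992 -0.2597  0.208 ] [  7.4449 -10.7601  -6.1778] 0.008722380493073873
```

>>> {"op": "drive_tool", "data": {
  "translation": [
    [-0.014,0,0],
    [-0.016,0,0.018],
    [-0.02,0,0.035],
    [-0.026,0,0.052],
    [-0.034,0,0.068],
    [-0.044,0,0.083],
    [-0.056,0,0.097],
    [-0.069,0,0.109],
    [-0.069,0,0.115],
    [-0.069,0,0.125]
  ],
  "turn": [
    [0,0,0],
    [0,-0.078,0],
    [0,-0.156,0],
    [0,-0.233,0],
    [0,-0.311,0],
    [0,-0.389,0],
    [0,-0.467,0],
    [0,-0.544,0],
    [0,-0.544,0],
    [0,-0.544,0]
  ]
}}

```text
clock: 29.67
ee_pos: [0.5193, -0.2826, 0.1791]
orientation: [[-0.436, 0.791, 0.429], [0.566, 0.612, -0.553], [-0.7, 0.001, -0.714]]
wrist_force: [8.1, -15.6, 16.3]
width: 0.0166
finger_force: 50.1
```

>>> {"op": "drive_tool", "data": {
  "translation": [
    [0,0,0],
    [0,0,0],
    [0,0,0]
  ],
  "turn": [
    [0,0,0],
    [0,0,0],
    [0,0,0]
  ]
}}

```text
clock: 29.92
ee_pos: [0.5209, -0.2844, 0.1822]
orientation: [[-0.44, 0.788, 0.431], [0.558, 0.616, -0.556], [-0.703, -0.004, -0.711]]
wrist_force: [0.7, 0.5, -0.3]
width: 0.0164
finger_force: 50.2
```

Run:
```python
from h import *
s=readout.sense();p=np.array(s['ee_pos']);R=np.array(s['orientation']);print(p,R,np.array(s['wrist_force']),s['q'],s['width'])
print('eye',p+R@[-.0733,-.0007,-.003])
```

```text
[ 0.5209 -0.2844  0.1822] [[-0.4399  0.7878  0.4311]
 [ 0.5584  0.6159 -0.5558]
 [-0.7034 -0.0038 -0.7108]] [ 0.6959  0.4604 -0.3389] [-23.4052   7.7837 122.7089 -67.501   21.5122  -2.9652] 0.016409698891310096
eye [ 0.5513 -0.3241  0.2359]
```

```bash
cat > tilt.py <<'E'
from h import *
from scipy.spatial.transform import Rotation as Ro
e=np.array([-.0733,-.0007,-.003])
def pose(tip,z,th,yaw=38): 
    R=down(yaw)@Ro.from_euler('y',-th,degrees=True).as_matrix(); return np.array([*tip,z])-R@e,R
def go(tip,z,th): P,R=pose(tip,z,th); print(P); goto(P,R)
E
python3 - <<'E'
from tilt import *
t=[.548,-.3255]
go(t,.242,40); go(t,.255,30); go(t,.255,22); go(t,.203,22)
E
```

```text
[ 0.5152 -0.2823  0.1926]
translation [-0.0073, -0.0065, -0.0219] turn [-0.0016, 0.0522, 0.0018]
[ 0.5104 -0.2762  0.2158]
translation [-0.0288, -0.0067, -0.0658] turn [-0.0018, 0.1633, 0.0016]
[ 0.5074 -0.2724  0.2248]
translation [-0.0346, -0.0068, -0.0854] turn [-0.0019, 0.2522, 0.0015]
[ 0.5074 -0.2724  0.1728]
translation [0.0386, -0.0064, -0.0115] turn [-0.0019, 0.2522, 0.0015]
```

>>> {"op": "drive_tool", "data": {
  "translation": [
    [-0.007,-0.0065,-0.022],
    [-0.018,-0.0065,-0.044],
    [-0.029,-0.0065,-0.066],
    [-0.035,-0.007,-0.085],
    [-0.035,-0.007,-0.085],
    [-0.035,-0.007,-0.085],
    [-0.035,-0.007,-0.085],
    [-0.035,-0.007,-0.085]
  ],
  "turn": [
    [0,0.052,0],
    [0,0.11,0],
    [0,0.163,0],
    [0,0.22,0],
    [0,0.252,0],
    [0,0.252,0],
    [0,0.252,0],
    [0,0.252,0]
  ]
}}

```text
clock: 30.58
ee_pos: [0.5075, -0.2741, 0.2245]
orientation: [[-0.569, 0.79, 0.229], [0.731, 0.613, -0.298], [-0.376, -0.003, -0.927]]
wrist_force: [-1.1, -0.5, -1.3]
width: 0.0166
finger_force: 50.2
```

Run:
```python
from tilt import *
s=readout.sense(); print(np.array(s['ee_pos']),np.array(s['wrist_force']),np.array(s['q']), np.array(s['ee_pos'])+np.array(s['orientation'])@e)
t=[.548,-.3255]
go(t,.255,22); go(t,.203,22)
c,im=snap('scene','s12.png'); print(proj(c,np.array(s['ee_pos'])+np.array(s['orientation'])@e)); u,v=134,230
for r in im[218:246,118:158].astype(int): print(''.join('#' if x.min()>135 else ('+' if x.min()>117 else ('.' if x.min()>90 else 'o')) for x in r))
```

```text
[ 0.5075 -0.2741  0.2245] [-1.1358 -0.5301 -1.2901] [-30.0652   6.7833 103.0678 -10.7981  50.1045 -62.4417] [ 0.548  -0.3273  0.2549]
[ 0.5074 -0.2724  0.2248]
translation [0.0025, 0.002, -0.0015] turn [-0.0023, 0.0009, -0.0012]
[ 0.5074 -0.2724  0.1728]
translation [0.0416, 0.0022, 0.0949] turn [-0.0023, 0.0009, -0.0012]
[[136.2919 230.8706]]
oooooooooooooooooooo.............ooooooo
oooooooooooooooooooo.............ooooooo
oooooooooooooooo..............oooooooooo
oooooooooooooo...............ooooooooooo
oooooooooooo.++...........oooooooooooooo
ooooooooo...+...........oooooooooooooooo
oooooooo..............oooooooooooooooooo
ooooo.++..............oooooooooooooooooo
oooo.............+++..oooooooooooooooooo
oo...........++######+.ooooooooooooooooo
...........+######++####..ooooooooooooo.
...........##+o...oo...++#+oooooooooo...
..........+##.ooo.oooooo.+#+ooooooo.++..
..........+##.o.......ooo.##+oooo.......
.........oo.##+........oo+##.oo.+.......
..........oo.###+++..+.+####...+........
...........o.+#############.............
............oo...+++##++................
..............ooooo...oooo..............
...................oooo.................
........................................
....................ooo.................
....................oo..................
....................ooo.................
....................ooo.................
.....................oo.................
.....................ooo................
.....................ooo................
```

>>> {"op": "drive_tool", "data": {
  "translation": [
    [0.0025,0.001,0],
    [0.01,0.001,0.018],
    [0.018,0.001,0.037],
    [0.026,0.001,0.056],
    [0.034,0.001,0.075],
    [0.0416,0.001,0.093],
    [0.0416,0.001,0.093],
    [0.0416,0.001,0.093]
  ],
  "turn": [
    [0,0,0],
    [0,0,0],
    [0,0,0],
    [0,0,0],
    [0,0,0],
    [0,0,0],
    [0,0,0],
    [0,0,0]
  ]
}}

```text
clock: 31.3
ee_pos: [0.5058, -0.2698, 0.1721]
orientation: [[-0.572, 0.788, 0.227], [0.731, 0.615, -0.295], [-0.372, -0.002, -0.928]]
wrist_force: [0.1, 0.0, -0.7]
width: 0.0162
finger_force: 50.2
```

Run:
```python
from tilt import *
s=readout.sense(); print(np.array(s['ee_pos']),np.array(s['wrist_force']),np.array(s['q']), np.array(s['ee_pos'])+np.array(s['orientation'])@e)
t=[.548,-.3255]
go(t,.202,28); go(t,.201,34)
t=[.547+.012*-.616,-.3265+.012*.788]; go(t,.203,22)
```

```text
[ 0.5058 -0.2698  0.1721] [ 0.1366  0.0078 -0.7361] [-29.8063   9.3132 108.1503 -12.1209  42.8557 -60.3446] [ 0.5465 -0.3229  0.2022]
[ 0.5096 -0.2752  0.1649]
translation [-0.0069, -0.0007, 0.0182] turn [-0.0015, -0.0683, 0.0005]
[ 0.5122 -0.2785  0.1575]
translation [-0.0092, -0.0007, 0.0351] turn [-0.0015, -0.135, 0.0006]
[ 0.499  -0.2639  0.1728]
translation [0.0158, -0.0036, -0.0078] turn [-0.0015, -0.0016, 0.0004]
```

>>> {"op": "drive_tool", "data": {
  "translation": [
    [0.01,0,-0.004],
    [0.02,0,-0.008],
    [0.024,0,-0.0096],
    [0.024,0,-0.0096]
  ],
  "turn": [
    [0,0,0],
    [0,0,0],
    [0,0,0],
    [0,0,0]
  ]
}}

```text
clock: 31.63
ee_pos: [0.5023, -0.2639, 0.177]
orientation: [[-0.568, 0.788, 0.238], [0.727, 0.616, -0.303], [-0.385, 0.0, -0.923]]
wrist_force: [5.2, -11.9, -1.7]
width: 0.0161
finger_force: 49.2
```

>>> {"op": "drive_tool", "data": {
  "translation": [
    [-0.015,0,0.006],
    [-0.025,0,0.01],
    [-0.025,0,0.01],
    [-0.029,0,0.018],
    [-0.032,0,0.028],
    [-0.032,0,0.028],
    [-0.032,0,0.028]
  ],
  "turn": [
    [0,0,0],
    [0,0,0],
    [0,0,0],
    [0,-0.035,0],
    [0,-0.068,0],
    [0,-0.068,0],
    [0,-0.068,0]
  ]
}}

```text
clock: 32.22
ee_pos: [0.51, -0.2752, 0.1656]
orientation: [[-0.545, 0.788, 0.287], [0.696, 0.615, -0.37], [-0.468, -0.002, -0.884]]
wrist_force: [0.7, -0.5, 0.1]
width: 0.0164
finger_force: 49.9
```

Run:
```python
from tilt import *
s=readout.sense(); print(np.array(s['ee_pos']),np.array(s['wrist_force']),np.array(s['q']), np.array(s['ee_pos'])+np.array(s['orientation'])@e)
t=[.548,-.3255]
go(t,.200,28);
```

```text
[ 0.51   -0.2752  0.1656] [ 0.6732 -0.4773  0.0522] [-28.3809   8.7601 112.7293 -19.702   34.2406 -52.4248] [ 0.5485 -0.3256  0.2026]
[ 0.5096 -0.2752  0.1629]
translation [0.0031, -0.0006, 0.0045] turn [-0.0014, -0.0008, 0.0005]
```

>>> {"op": "drive_tool", "data": {
  "translation": [
    [0,0,0.004],
    [0,0,0.004],
    [0,0,0.004],
    [0,0,0.004],
    [0,0,0.004],
    [0,0,0.004]
  ],
  "turn": [
    [0,0,0],
    [0,0,0],
    [0,0,0],
    [0,0,0],
    [0,0,0],
    [0,0,0]
  ],
  "jaw": 0.45
}}

```text
clock: 32.72
ee_pos: [0.5116, -0.2771, 0.1645]
orientation: [[-0.543, 0.789, 0.288], [0.696, 0.615, -0.372], [-0.471, -0.001, -0.882]]
wrist_force: [0.2, -0.8, 0.7]
width: 0.0384
finger_force: 0.0
```

>>> {"op": "drive_tool", "data": {
  "translation": [
    [0,0,-0.05],
    [0,0,-0.1],
    [0,0,-0.18],
    [0,0,-0.26],
    [0.05,0,-0.3],
    [0.05,0,-0.3],
    [0.05,0,-0.3],
    [0.05,0,-0.3]
  ],
  "turn": [
    [0,0,0],
    [0,0,0],
    [0,0,0],
    [0,0.1,0],
    [0,0.2,0],
    [0,0.3,0],
    [0,0.311,0],
    [0,0.311,0]
  ]
}}

```text
clock: 33.38
ee_pos: [0.4574, -0.2068, 0.2856]
orientation: [[-0.613, 0.79, 0.001], [0.79, 0.613, -0.002], [-0.002, -0.0, -1.0]]
wrist_force: [1.2, 0.4, 0.4]
width: 0.0386
finger_force: 0.0
```

Run:
```python
from tilt import *
s=readout.sense(); print(s['clock'],np.array(s['ee_pos']),np.array(s['wrist_force']),np.array(s['q']),s['width'])
for n in ('top','scene'):
    c,im=snap(n,n+'13.png'); 
    hsv=cv2.cvtColor(im,cv2.COLOR_BGR2HSV); m=((hsv[...,0]>3)&(hsv[...,0]<16)&(hsv[...,1]>100)&(hsv[...,2]>50)).astype(np.uint8)
    k,l,st,ce=cv2.connectedComponentsWithStats(m)
    print(n,[(st[i].tolist(),ce[i].round(1).tolist()) for i in range(1,k) if st[i,4]>25])
    print('expected hanging handle ends', proj(c,[[.547,-.3265,.19-.017],[.547,-.3265,.19-.127]]).ravel())
goto([.3965,-.2156,.14],down(33))
```

```text
33.3833 [ 0.4574 -0.2068  0.2856] [1.2261 0.3972 0.419 ] [-32.2327   7.8288  89.0698  -0.0587  82.9966 -70.0664] 0.03855430452646757
top [([410, 47, 53, 53, 1932], [436.3, 73.3]), ([476, 91, 56, 51, 2230], [503.2, 115.2]), ([56, 106, 19, 48, 160], [64.9, 129.6]), ([97, 121, 5, 28, 62], [99.1, 136.3]), ([136, 154, 29, 29, 653], [150.0, 168.0]), ([483, 192, 65, 62, 2753], [515.0, 222.8]), ([342, 218, 26, 21, 149], [355.1, 227.4])]
expected hanging handle ends [400.8042 176.3239 392.3811 180.5093]
scene [([75, 0, 14, 9, 52], [82.4, 3.7]), ([97, 0, 20, 15, 126], [106.6, 6.7]), ([374, 0, 19, 35, 224], [383.3, 16.3]), ([391, 1, 40, 51, 344], [410.2, 28.8]), ([433, 0, 127, 174, 13174], [511.7, 70.7]), ([374, 31, 13, 24, 98], [380.1, 42.6]), ([238, 36, 8, 29, 76], [241.3, 50.9]), ([281, 39, 9, 16, 49], [284.7, 47.1]), ([412, 41, 16, 22, 94], [418.8, 50.8]), ([436, 44, 14, 7, 28], [442.4, 47.3]), ([276, 48, 21, 20, 137], [287.1, 59.0]), ([403, 49, 10, 13, 40], [407.5, 54.1]), ([276, 69, 10, 9, 31], [279.1, 73.4]), ([405, 203, 34, 29, 726], [421.1, 215.9]), ([501, 205, 58, 32, 227], [529.6, 220.9]), ([166, 233, 30, 30, 257], [181.6, 246.2]), ([138, 282, 12, 12, 69], [144.0, 288.0]), ([0, 288, 53, 132, 4246], [20.3, 369.5]), ([87, 370, 77, 50, 2872], [121.9, 397.7])]
expected hanging handle ends [142.7465 257.0868 150.2139 289.1555]
translation [0.0554, -0.1051, 0.288] turn [-0.0014, 0.0007, 0.0538]
```

>>> {"op": "drive_tool", "data": {
  "translation": [
    [0.059,-0.106,0.08],
    [0.059,-0.106,0.16],
    [0.059,-0.106,0.24],
    [0.059,-0.106,0.32],
    [0.059,-0.106,0.39],
    [0.059,-0.106,0.39],
    [0.059,-0.106,0.39],
    [0.059,-0.106,0.39],
    [0.059,-0.106,0.39]
  ],
  "turn": [
    [0,0,0.05],
    [0,0,0.05],
    [0,0,0.05],
    [0,0,0.05],
    [0,0,0.05],
    [0,0,0.05],
    [0,0,0.05],
    [0,0,0.05],
    [0,0,0.05]
  ]
}}

```text
clock: 34.23
ee_pos: [0.3954, -0.2135, 0.0913]
orientation: [[-0.552, 0.834, 0.002], [0.834, 0.552, -0.004], [-0.005, -0.0, -1.0]]
wrist_force: [-0.2, -0.2, 0.1]
width: 0.0386
finger_force: 0.0
```

Run:
```python
from hand import *
c,im=snap('wrist','w14.png'); s=readout.sense();print(s['clock'],np.array(s['ee_pos'])); handles(c,im,.018)
goto([.395,-.2146,.006],down(33.4))
# scene: hanging tool still?
c,im=snap('scene','s14.png'); hsv=cv2.cvtColor(im,cv2.COLOR_BGR2HSV); m=((hsv[...,0]>3)&(hsv[...,0]<16)&(hsv[...,1]>100)&(hsv[...,2]>50)); ys,xs=np.where(m[240:330,100:190]); print(xs.min()+100,xs.max()+100,ys.min()+240,ys.max()+240,len(xs))
```

```text
34.2833 [ 0.3957 -0.2139  0.0916]
[285. 217.] [ 0.395  -0.2133  0.018 ] [0.0159 0.1074] -55.76109239822642
translation [0.0005, -0.002, 0.1712] turn [-0.0001, 0.0035, 0.0009]
100 189 240 329 483
```

>>> {"op": "drive_tool", "data": {
  "translation": [
    [0.003,-0.001,0.05],
    [0.003,-0.001,0.1],
    [0.003,-0.001,0.15],
    [0.003,-0.001,0.171],
    [0.003,-0.001,0.171],
    [0.003,-0.001,0.171]
  ],
  "turn": [
    [0,0,-0.008],
    [0,0,-0.008],
    [0,0,-0.008],
    [0,0,-0.008],
    [0,0,-0.008],
    [0,0,-0.008]
  ]
}}

```text
clock: 34.83
ee_pos: [0.3941, -0.2131, 0.0051]
orientation: [[-0.562, 0.827, 0.001], [0.827, 0.562, -0.003], [-0.003, -0.001, -1.0]]
wrist_force: [0.4, 0.3, -0.2]
width: 0.0383
finger_force: 0.0
```

>>> {"op": "drive_tool", "data": {
  "translation": [
    [0,0,0],
    [0,0,0],
    [0,0,0],
    [0,0,0],
    [0,0,0]
  ],
  "turn": [
    [0,0,0],
    [0,0,0],
    [0,0,0],
    [0,0,0],
    [0,0,0]
  ],
  "jaw": 0,
  "squeeze": 50
}}

```text
clock: 35.25
ee_pos: [0.3947, -0.2136, 0.0061]
orientation: [[-0.562, 0.827, 0.003], [0.827, 0.562, -0.004], [-0.005, -0.0, -1.0]]
wrist_force: [-0.6, -0.3, 6.1]
width: 0.0167
finger_force: 49.9
```

>>> {"op": "drive_tool", "data": {
  "translation": [
    [0,0,-0.05],
    [0,0,-0.12],
    [0,0,-0.2],
    [0,0,-0.28],
    [0,0,-0.36],
    [0,0,-0.44],
    [0,0,-0.52],
    [0,0,-0.53],
    [0,0,-0.53],
    [0,0,-0.53]
  ],
  "turn": [
    [0,0,0],
    [0,0,0],
    [0,0,0],
    [0,0,0],
    [0,0,0],
    [0,0,0],
    [0,0,0],
    [0,0,0],
    [0,0,0],
    [0,0,0]
  ]
}}

```text
clock: 36.08
ee_pos: [0.393, -0.2118, 0.2695]
orientation: [[-0.562, 0.827, 0.0], [0.827, 0.562, -0.002], [-0.002, -0.001, -1.0]]
wrist_force: [-0.4, 0.0, -1.7]
width: 0.0164
finger_force: 49.1
```

Run:
```python
from tilt import *
from hand import handles
c,im=snap('wrist','w15.png'); s=readout.sense();p=np.array(s['ee_pos']);R=np.array(s['orientation']);print(s['clock'],p,s['width'],R); handles(c,im,p[2]+.004)
t=[.6135,-.2740]
go(t,.272,0); go(t,.262,22); go(t,.203,22)
```

```text
36.1333 [ 0.3926 -0.2114  0.2683] 0.01619783086542648 [[-0.5616  0.8274 -0.0021]
 [ 0.8274  0.5616 -0.0006]
 [ 0.0007 -0.002  -1.    ]]
[283.5 260.5] [ 0.3926 -0.2135  0.2723] [0.0177 0.109 ] -54.38255261654969
[ 0.5689 -0.2158  0.269 ]
translation [-0.2054, 0.2869, -0.0021] turn [-0.0013, -0.0005, -0.0426]
[ 0.5729 -0.2209  0.2318]
translation [-0.2183, 0.2879, 0.0724] turn [-0.0095, -0.2448, -0.0418]
[ 0.5729 -0.2209  0.1728]
translation [-0.2184, 0.2882, 0.1904] turn [-0.0095, -0.2448, -0.0418]
```

>>> {"op": "drive_tool", "data": {
  "translation": [
    [-0.205,0.287,0],
    [-0.205,0.287,0],
    [-0.205,0.287,0],
    [-0.205,0.287,0],
    [-0.205,0.287,0],
    [-0.207,0.287,0.02],
    [-0.211,0.288,0.04],
    [-0.215,0.288,0.06],
    [-0.218,0.288,0.072],
    [-0.218,0.288,0.072]
  ],
  "turn": [
    [0,0,-0.042],
    [0,0,-0.042],
    [0,0,-0.042],
    [0,0,-0.042],
    [0,0,-0.042],
    [-0.002,-0.06,-0.042],
    [-0.005,-0.13,-0.042],
    [-0.008,-0.2,-0.042],
    [-0.01,-0.245,-0.042],
    [-0.01,-0.245,-0.042]
  ]
}}

```text
clock: 36.97
ee_pos: [0.5678, -0.2176, 0.227]
orientation: [[-0.576, 0.786, 0.223], [0.73, 0.618, -0.292], [-0.367, -0.005, -0.93]]
wrist_force: [-0.7, 0.3, -1.6]
width: 0.0165
finger_force: 49.2
```

>>> {"op": "drive_tool", "data": {
  "translation": [
    [0,0,0],
    [0,0,0],
    [0,0,0],
    [0,0,0]
  ],
  "turn": [
    [0,0,0],
    [0,0,0],
    [0,0,0],
    [0,0,0]
  ]
}}

```text
clock: 37.3
ee_pos: [0.575, -0.2227, 0.2343]
orientation: [[-0.569, 0.788, 0.234], [0.731, 0.615, -0.297], [-0.378, 0.002, -0.926]]
wrist_force: [0.4, 0.3, -0.1]
width: 0.0166
finger_force: 49.2
```

Run:
```python
from tilt import *
s=readout.sense(); p=np.array(s['ee_pos'])+np.array(s['orientation'])@e; print(np.array(s['ee_pos']),np.array(s['wrist_force']),np.array(s['q']), p)
t=[.6135,-.2740]
go(t,p[2],22); go(t,.203,22)
c,im=snap('scene','s16.png'); u,v=np.round(proj(c,p)[0]).astype(int); print(u,v, 'tip pred',proj(c,[.6123,-.2756,.2315]))
for r in im[v-12:v+20,u-20:u+20].astype(int): print(''.join('#' if x.min()>135 else ('+' if x.min()>117 else ('.' if x.min()>90 else 'o')) for x in r))
m=cv2.cvtColor(im,cv2.COLOR_BGR2HSV)[270:305,130:165]; ys,xs=np.where((m[...,0]<16)&(m[...,0]>3)&(m[...,1]>100)); print(xs.mean()+130,xs.max()+130,ys.max()+270)
```

```text
[ 0.575  -0.2227  0.2343] [ 0.4316  0.3434 -0.1249] [-21.1028  10.4977  96.9984 -13.7722  53.9571 -52.7262] [ 0.6155 -0.2758  0.2647]
[ 0.5729 -0.2209  0.2345]
translation [0.005, -0.0011, -0.0025] turn [0.0011, 0.0022, -0.001]
[ 0.5729 -0.2209  0.1728]
translation [0.0516, -0.0014, 0.1118] turn [0.0011, 0.0022, -0.001]
169 242 tip pred [[170.8896 251.9608]]
......+.........................oooooooo
...............................ooooooooo
.............................ooooooooooo
...........................ooooooooooooo
.........................ooooooooooooooo
........................oooooooooooooooo
.......................ooooooooooooooooo
.................+#++++.oooooooooooooooo
......+........+########..oooooooooooooo
.............+#####++++####+ooooooooooo.
............+###...oooo...+##oooooooo.+.
............+##+oo.....oooo.##.oooo.....
............+##+........oooo+##ooo......
............o.##+........oo.###.........
............oo.##+++.+..+++###+.........
.............oo.######+#######..........
..+...........oo..+++#####++............
................oooo......ooo...........
....................oooooo..............
.......................+................
........................................
........................................
.......................o................
......................o..+..............
.......................++...............
......................ooo...............
......................ooo...............
.......................oo...............
.......................oo...............
..........+............ooo..............
........................oo..............
.......................ooo..............
138.78523489932886 164 296
```

>>> {"op": "drive_tool", "data": {
  "translation": [
    [0.004,-0.001,-0.002],
    [0.012,-0.001,0.018],
    [0.02,-0.001,0.037],
    [0.028,-0.001,0.056],
    [0.036,-0.001,0.075],
    [0.044,-0.001,0.094],
    [0.051,-0.001,0.112],
    [0.051,-0.001,0.112],
    [0.051,-0.001,0.112]
  ],
  "turn": [
    [0,0,0],
    [0,0,0],
    [0,0,0],
    [0,0,0],
    [0,0,0],
    [0,0,0],
    [0,0,0],
    [0,0,0],
    [0,0,0]
  ]
}}

```text
clock: 38.1
ee_pos: [0.5718, -0.2197, 0.1714]
orientation: [[-0.571, 0.788, 0.232], [0.73, 0.616, -0.296], [-0.376, 0.001, -0.927]]
wrist_force: [0.4, -1.4, -0.5]
width: 0.0165
finger_force: 49.2
```

>>> {"op": "drive_tool", "data": {
  "translation": [
    [0.01,0,-0.004],
    [0.02,0,-0.008],
    [0.024,0,-0.0096],
    [0.024,0,-0.0096]
  ],
  "turn": [
    [0,0,0],
    [0,0,0],
    [0,0,0],
    [0,0,0]
  ]
}}

```text
clock: 38.43
ee_pos: [0.5677, -0.2127, 0.1756]
orientation: [[-0.568, 0.787, 0.242], [0.726, 0.618, -0.303], [-0.388, 0.004, -0.922]]
wrist_force: [6.6, -11.0, -2.3]
width: 0.0164
finger_force: 49.0
```

Threaded on hook_1 as well; return, tilt a little more and release.

>>> {"op": "drive_tool", "data": {
  "translation": [
    [-0.015,0,0.006],
    [-0.025,0,0.01],
    [-0.025,0,0.01],
    [-0.029,0,0.018],
    [-0.032,0,0.028],
    [-0.032,0,0.028],
    [-0.032,0,0.028]
  ],
  "turn": [
    [0,0,0],
    [0,0,0],
    [0,0,0],
    [0,-0.035,0],
    [0,-0.068,0],
    [0,-0.068,0],
    [0,-0.068,0]
  ]
}}

```text
clock: 39.02
ee_pos: [0.5755, -0.2246, 0.1646]
orientation: [[-0.544, 0.787, 0.291], [0.694, 0.617, -0.371], [-0.472, 0.0, -0.882]]
wrist_force: [-0.5, -1.3, -0.2]
width: 0.016
finger_force: 49.8
```

>>> {"op": "drive_tool", "data": {
  "translation": [
    [0,0,0.002],
    [0,0,0.002],
    [0,0,0.002],
    [0,0,0.002],
    [0,0,0.002],
    [0,0,0.002]
  ],
  "turn": [
    [0,0,0],
    [0,0,0],
    [0,0,0],
    [0,0,0],
    [0,0,0],
    [0,0,0]
  ],
  "jaw": 0.45
}}

```text
clock: 39.52
ee_pos: [0.5768, -0.2259, 0.1642]
orientation: [[-0.542, 0.788, 0.293], [0.694, 0.616, -0.372], [-0.473, 0.001, -0.881]]
wrist_force: [-0.8, -0.1, 0.4]
width: 0.0384
finger_force: 0.0
```

>>> {"op": "drive_tool", "data": {
  "translation": [
    [0,0,-0.05],
    [0,0,-0.1],
    [0,0,-0.18],
    [0,0,-0.26],
    [0.05,0,-0.3],
    [0.05,0,-0.3],
    [0.05,0,-0.3],
    [0.05,0,-0.3]
  ],
  "turn": [
    [0,0,0],
    [0,0,0],
    [0,0,0],
    [0,0.1,0],
    [0,0.2,0],
    [0,0.3,0],
    [0,0.311,0],
    [0,0.311,0]
  ]
}}

```text
clock: 40.18
ee_pos: [0.5222, -0.1559, 0.2847]
orientation: [[-0.614, 0.789, 0.005], [0.789, 0.614, -0.003], [-0.005, 0.003, -1.0]]
wrist_force: [-0.2, -2.0, -0.6]
width: 0.0384
finger_force: 0.0
```

Run:
```python
from dock import *
s=readout.sense(); print(s['clock'],np.array(s['ee_pos']),s['width'])
c,im=snap('scene','s17.png'); t,im2=snap('top','t17.png')
for nm,q in (('h0',[.547,-.3265]),('h1',[.613,-.275])): print(nm,'top',proj(t,[q+[.173],q+[.063]]).ravel(),'scene',proj(c,[q+[.173],q+[.063]]).ravel())
for n,I,(x0,y0,x1,y1) in (('scene',im,(120,235,200,320)),('top',im2,(365,135,420,200))):
    m=cv2.cvtColor(I,cv2.COLOR_BGR2HSV); b=((m[...,0]<14)&(m[...,0]>3)&(m[...,1]>110)).astype(np.uint8)[y0:y1,x0:x1]; k,l,st,ce=cv2.connectedComponentsWithStats(b)
    print(n,[(st[i].tolist(),(ce[i]+[x0,y0]).round(1).tolist()) for i in range(1,k) if st[i,4]>15])
goto([.5,-.05,.32],down(86.7)); goto(D(.17,0,.30),RD); goto(D(.17,0,.14),RD)
```

```text
40.1833 [ 0.5222 -0.1559  0.2847] 0.03842962138524252
h0 top [400.8042 176.3239 392.3811 180.5093] scene [142.7465 257.0868 150.2139 289.1555]
h1 top [382.2861 152.8119 375.244  158.7182] scene [174.615  270.8552 180.313  302.8252]
scene [([12, 45, 14, 26, 158], [139.1, 293.3]), ([41, 59, 10, 26, 148], [165.6, 306.6])]
top []
translation [0.1874, 0.0966, -0.0743] turn [-0.0011, 0.003, -0.5422]
translation [0.0309, 0.5629, -0.0333] turn [-0.0011, 0.003, -0.5422]
translation [0.0325, 0.5628, 0.2867] turn [-0.0011, 0.003, -0.5422]
```

Run:
```python
from dock import *
c,_=load('scene','s17.png')
def blobs(im):
    m=cv2.cvtColor(im,cv2.COLOR_BGR2HSV); b=((m[...,0]<14)&(m[...,0]>3)&(m[...,1]>110)).astype(np.uint8)[235:330,120:200]; k,l,st,ce=cv2.connectedComponentsWithStats(b)
    return [((st[i,:4]+[120,235,0,0]).tolist(),(ce[i]+[120,235]).round(1).tolist()) for i in range(1,k) if st[i,4]>15]
im=grab_frame('scene'); cv2.imwrite('pics/s18.png',im); print(blobs(im)); print(blobs(cv2.imread('pics/s14.png')),blobs(cv2.imread('pics/s16.png')))
for nm,q in (('h0',[.547,-.3265]),('h1',[.613,-.275])):
    for d in (0,.02,.04,.05,.06): 
        a=np.array(q)+d*np.array([.616,-.788]); print(nm,d,'handle bottom, top, blade',proj(c,[[*a,.0635],[*a,.1735],[*a,.035]]).round(1).ravel())
print('rail edges scene', proj(c,[[.536,-.407,.19],[.692,-.286,.19]]).ravel())
sub=im[245:325,120:200]
for r in sub[::2]: print(''.join('R' if (int(x[2])-int(x[0])>45 and x[2]<190 and int(x[2])-int(x[1])>35) else('W' if int(x[2])-int(x[0])>35 else ('#' if x.min()>135 else ('.' if x.min()>85 else 'o'))) for x in r))
```

```text
[([165, 278, 21, 18], [176.2, 284.6]), ([132, 280, 13, 24], [138.4, 292.0])]
[([172, 235, 24, 23], [183.5, 244.6]), ([166, 253, 6, 10], [168.9, 257.6]), ([135, 265, 13, 9], [141.2, 268.5])] [([173, 235, 19, 8], [181.4, 236.9]), ([130, 279, 11, 18], [135.8, 288.4])]
h0 0 handle bottom, top, blade [150.2 289.  142.7 256.9 152.  296.7]
h0 0.02 handle bottom, top, blade [144.8 295.2 136.9 263.1 146.7 302.8]
h0 0.04 handle bottom, top, blade [139.4 301.4 131.  269.4 141.4 309.1]
h0 0.05 handle bottom, top, blade [136.6 304.6 128.  272.6 138.6 312.3]
h0 0.06 handle bottom, top, blade [133.8 307.8 125.  275.8 135.9 315.5]
h1 0 handle bottom, top, blade [180.3 302.7 174.6 270.7 181.7 310.4]
h1 0.02 handle bottom, top, blade [175.1 309.1 169.  277.2 176.6 316.8]
h1 0.04 handle bottom, top, blade [169.9 315.7 163.3 283.8 171.4 323.3]
h1 0.05 handle bottom, top, blade [167.2 319.  160.5 287.2 168.8 326.6]
h1 0.06 handle bottom, top, blade [164.5 322.4 157.5 290.6 166.2 330. ]
rail edges scene [102.6786 259.8039 179.9092 294.6788]
....................oo...........................................
[... 2474 characters left out ...]
oo.........................WWWWWWWo.................
WWWWWWWWWWWWWWRRWW.WWWWWWWWW...........................WWWWWWWW.................
WooWWWRWWRWWWWWRWWRRRRRRWWWWWRRW.......................oWWWWWWW.................
WoWWRRWWWWRRWRRWWWWoWWWWWWWWWRRWRRRW....................WWWWoWWo................
WWWWRWWWWRWWWWWWWWWWWWWWoWWRRRRRWRWRRRRWW...............WWWWWWWW................
WWWRWWWWWWoWooWWWWWWWWWWWWRWRRRWWWRRRWRRRRWWW.....oooo.ooWWWWWWW................
WWWWWWWWWWWWWWWWWWWWWWWWWWWWWWWWWWWWRRWRWWWWWWWWWo.ooooooWWWWWWWo...............
WWWWWWWWWWWWWWWWWWWoWWWWWWWWWWWWWWWWWWWWWWWWWWWWWRRRWW...oWWWWWWW...............
WWWWWWWWWWWWWWWWWWWWWWWWWWRWWWRWRWWoWWWWWWWWWWWWWRRRWRRRRWWWWWWWW...............
```

>>> {"op": "drive_tool", "data": {
  "translation": [
    [0.031,0.562,-0.033],
    [0.031,0.562,-0.033],
    [0.031,0.562,-0.033],
    [0.031,0.562,-0.033],
    [0.031,0.562,-0.033],
    [0.031,0.562,-0.033],
    [0.031,0.562,-0.033],
    [0.031,0.562,-0.033],
    [0.031,0.562,-0.033],
    [0.031,0.562,-0.033]
  ],
  "turn": [
    [0,0.003,-0.54],
    [0,0.003,-0.54],
    [0,0.003,-0.54],
    [0,0.003,-0.54],
    [0,0.003,-0.54],
    [0,0.003,-0.54],
    [0,0.003,-0.54],
    [0,0.003,-0.54],
    [0,0.003,-0.54],
    [0,0.003,-0.54]
  ],
  "jaw": 0,
  "squeeze": 20
}}

```text
clock: 41.17
ee_pos: [0.7296, 0.0335, 0.3009]
orientation: [[-0.998, 0.058, -0.001], [0.058, 0.998, -0.002], [0.001, -0.002, -1.0]]
wrist_force: [-0.5, 0.4, -0.5]
width: 0.0002
finger_force: 0.0
```

>>> {"op": "drive_tool", "data": {
  "translation": [
    [0,0,0],
    [0,0,0],
    [0,0,0],
    [0,0,0]
  ],
  "turn": [
    [0,0,0],
    [0,0,0],
    [0,0,0],
    [0,0,0]
  ]
}}

```text
clock: 41.5
ee_pos: [0.7304, 0.0319, 0.3019]
orientation: [[-0.998, 0.06, 0.001], [0.06, 0.998, -0.001], [-0.001, -0.001, -1.0]]
wrist_force: [0.1, 0.3, -0.2]
width: 0.0
finger_force: 0.0
```

Run:
```python
from dock import *
s=readout.sense(); p=np.array(s['ee_pos'])-O; print(s['clock'],p@X,p@Y,p[2],s['q'])
t,im=snap('top','t19.png')
w,_=snap('wrist','w19.png')
goto(D(.17,0,.14),RD); goto(D(.06,0,.14),RD)
print('plate board under?',proj(cam('top'),D(.17,0,.05)))
```

```text
41.5 0.16829770026081528 0.00038248672960872394 0.30186258719345344 [ -2.9187  28.7425  56.1339  -0.0559  95.0841 -89.4692]
translation [-0.0027, -0.001, 0.3232] turn [-0.0006, 0.0003, -0.0015]
translation [0.2173, -0.0015, 0.3231] turn [-0.0006, 0.0003, -0.0015]
plate board under? [[274.3999 120.5114]]
```

>>> {"op": "drive_tool", "data": {
  "translation": [
    [0,0,0.08],
    [0,0,0.16],
    [0,0,0.24],
    [0,0,0.323],
    [0,0,0.323],
    [0,0,0.323],
    [0.04,0,0.323],
    [0.07,0,0.323],
    [0.07,0,0.323]
  ],
  "turn": [
    [0,0,0],
    [0,0,0],
    [0,0,0],
    [0,0,0],
    [0,0,0],
    [0,0,0],
    [0,0,0],
    [0,0,0],
    [0,0,0]
  ]
}}

```text
clock: 42.35
ee_pos: [0.6959, 0.0348, 0.1443]
orientation: [[-0.998, 0.059, 0.004], [0.059, 0.998, -0.001], [-0.004, -0.001, -1.0]]
wrist_force: [-1.0, 0.1, -0.1]
width: -0.0001
finger_force: 0.0
```

>>> {"op": "drive_tool", "data": {
  "translation": [
    [0.015,0,0],
    [0.03,0,0],
    [0.045,0,0],
    [0.06,0,0],
    [0.075,0,0],
    [0.09,0,0],
    [0.105,0,0],
    [0.12,0,0],
    [0.13,0,0],
    [0.14,0,0]
  ],
  "turn": [
    [0,0,0],
    [0,0,0],
    [0,0,0],
    [0,0,0],
    [0,0,0],
    [0,0,0],
    [0,0,0],
    [0,0,0],
    [0,0,0],
    [0,0,0]
  ]
}}

```text
clock: 43.18
ee_pos: [0.6253, 0.0389, 0.1396]
orientation: [[-0.998, 0.059, -0.001], [0.059, 0.998, -0.001], [0.001, -0.001, -1.0]]
wrist_force: [1.1, 0.6, -0.3]
width: -0.0001
finger_force: 0.2
```

```bash
cat > cov.py <<'E'
from dock import *
def edge(im,thr=150):
    """fit cover angle: brightness along projected front edge"""
    t=cam('scene'); g=im.min(2).astype(float); best=[]
    for th in np.arange(-.05,2.0,.01):
        P=proj(t,[D(.08-.11*np.cos(th),y,.066+.11*np.sin(th)) for y in np.linspace(-.12,.12,60)])
        v=cv2.remap(g.astype(np.float32),P[:,0].astype(np.float32)[None],P[:,1].astype(np.float32)[None],1)[0]
        best.append((np.mean(v>thr),round(th,2)))
    return sorted(best)[::-1][:4]
E
python3 - <<'E'
from cov import *
s=readout.sense(); p=np.array(s['ee_pos'])-O; print(s['clock'],p@X,p@Y,p[2],s['wrist_force'])
c,im=snap('scene','s20.png'); print(edge(cv2.imread('pics/s17.png')),edge(im))
E
```

```text
43.1833 0.06292772262460693 0.00128673818189899 0.13955280401596123 [ 1.0948  0.593  -0.3236]
[(np.float64(1.0), np.float64(1.82)), (np.float64(1.0), np.float64(1.81)), (np.float64(1.0), np.float64(1.8)), (np.float64(1.0), np.float64(1.79))] [(np.float64(0.38333333333333336), np.float64(1.21)), (np.float64(0.38333333333333336), np.float64(1.2)), (np.float64(0.36666666666666664), np.float64(1.22)), (np.float64(0.31666666666666665), np.float64(0.26))]
```

>>> {"op": "drive_tool", "data": {
  "translation": [
    [0,0,-0.08],
    [0,0,-0.16],
    [0,0,-0.22],
    [0,0,-0.22],
    [0,0,-0.22],
    [0,0,-0.22],
    [0,0,-0.22],
    [0,0,-0.22],
    [0,0,-0.22],
    [0,0,-0.22]
  ],
  "turn": [
    [0,0,0],
    [0,0,0],
    [0,0,0],
    [0,0,0],
    [0,0,0],
    [0,0,0],
    [0,0,0],
    [0,0,0],
    [0,0,0],
    [0,0,0]
  ]
}}

```text
clock: 44.07
ee_pos: [0.6258, 0.0389, 0.2485]
orientation: [[-0.998, 0.059, -0.002], [0.059, 0.998, -0.001], [0.002, -0.001, -1.0]]
wrist_force: [-0.4, 0.4, -0.3]
width: 0.0003
finger_force: 0.0
```

Run:
```python
from cov import *
s=readout.sense(); p=np.array(s['ee_pos'])-O; print(s['clock'],p@X,p@Y,p[2])
c,im=snap('scene','s21.png'); print(edge(im)); goto(D(-.023,0,.25),RD);goto(D(-.023,0,.10),RD)
```

```text
44.0667 0.0634448987141151 0.0013354240863643378 0.24853151665309064
[(np.float64(0.08333333333333333), np.float64(1.61)), (np.float64(0.08333333333333333), np.float64(1.57)), (np.float64(0.08333333333333333), np.float64(1.56)), (np.float64(0.08333333333333333), np.float64(1.55))]
translation [0.1731, -0.0029, -0.002] turn [-0.0005, -0.0009, -0.0009]
translation [0.1727, -0.0027, 0.298] turn [-0.0005, -0.0009, -0.0009]
```

>>> {"op": "drive_tool", "data": {
  "translation": [
    [0.04,-0.003,0],
    [0.08,-0.003,0],
    [0.12,-0.003,0],
    [0.173,-0.003,0],
    [0.173,-0.003,0],
    [0.173,-0.003,0],
    [0.173,-0.003,0],
    [0.173,-0.003,0],
    [0.173,-0.003,0],
    [0.173,-0.003,0]
  ],
  "turn": [
    [0,0,0],
    [0,0,0],
    [0,0,0],
    [0,0,0],
    [0,0,0],
    [0,0,0],
    [0,0,0],
    [0,0,0],
    [0,0,0],
    [0,0,0]
  ]
}}

```text
clock: 44.95
ee_pos: [0.5405, 0.0424, 0.2494]
orientation: [[-0.998, 0.059, -0.0], [0.059, 0.998, -0.001], [0.0, -0.001, -1.0]]
wrist_force: [-0.3, -0.7, 0.4]
width: 0.0003
finger_force: 0.0
```

>>> {"op": "drive_tool", "data": {
  "translation": [
    [0,0,0],
    [0,0,0],
    [0,0,0],
    [0,0,0],
    [0,0,0],
    [0,0,0],
    [0,0,0],
    [0,0,0],
    [0,0,0],
    [0,0,0]
  ],
  "turn": [
    [0,0,0],
    [0,0,0],
    [0,0,0],
    [0,0,0],
    [0,0,0],
    [0,0,0],
    [0,0,0],
    [0,0,0],
    [0,0,0],
    [0,0,0]
  ]
}}

```text
clock: 45.78
ee_pos: [0.5398, 0.0425, 0.2497]
orientation: [[-0.998, 0.059, 0.0], [0.059, 0.998, -0.001], [-0.0, -0.001, -1.0]]
wrist_force: [0.0, -0.2, 0.8]
width: 0.0001
finger_force: 0.0
```

Run:
```python
from cov import *
s=readout.sense(); p=np.array(s['ee_pos'])-O; print(s['clock'],p@X,p@Y,p[2])
c,im=snap('scene','s22.png'); t,im2=snap('top','t22.png')
a=cv2.imread('pics/s21.png');print('moving?',np.abs(a[215:310,220:375].astype(int)-im[215:310,220:375]).mean())
g0=cv2.imread('pics/s7.png').min(2).astype(np.float32)
for th in np.arange(0,.7,.05):
    r=[]
    for n,I in(('scene',im),('top',im2)):
        P=proj(cam(n),[D(.08-.11*np.cos(th),y,.066+.11*np.sin(th)) for y in np.r_[np.linspace(-.12,-.03,30),np.linspace(.03,.12,30)]]).astype(np.float32)
        v=cv2.remap(I.min(2).astype(np.float32),P[:,0][None],P[:,1][None],1)[0]; r+=[v.mean(),v.std()]
    print(round(th,2),np.round(r,1))
goto(D(-.023,0,.10),RD)
```

```text
45.7833 -0.022676276946193223 -2.4908614579178096e-05 0.24973940076993026
moving? 13.63646859083192
0.0 [162.    2.7 120.4  25.6]
0.05 [161.9   4.2 120.7  25.9]
0.1 [171.1   2.4 120.9  25.4]
0.15 [169.1   4.9 122.3  24.4]
0.2 [122.9   7.3 127.3  22.2]
0.25 [ 98.4   6.5 138.4  20.8]
0.3 [ 97.7   4.1 157.1  27.5]
0.35 [ 99.2   3.7 170.1  36.2]
0.4 [102.5   3.1 169.2  37. ]
0.45 [106.6   2.2 163.9  35.1]
0.5 [109.1   1.9 154.5  34.5]
0.55 [110.    2.1 140.8  40. ]
0.6 [110.5   2.1 127.8  42.4]
0.65 [110.6   2.  117.8  44.5]
translation [0.0006, 0.0003, 0.2994] turn [-0.0005, 0.0, -0.0008]
```

>>> {"op": "drive_tool", "data": {
  "translation": [
    [0,0,0.08],
    [0,0,0.16],
    [0,0,0.24],
    [0,0,0.3],
    [0,0,0.3],
    [0,0,0.3],
    [0,0,0.316],
    [0,0,0.324],
    [0,0,0.328],
    [0,0,0.328]
  ],
  "turn": [
    [0,0,0],
    [0,0,0],
    [0,0,0],
    [0,0,0],
    [0,0,0],
    [0,0,0],
    [0,0,0],
    [0,0,0],
    [0,0,0],
    [0,0,0]
  ]
}}

```text
clock: 46.72
ee_pos: [0.5409, 0.0423, 0.0869]
orientation: [[-0.998, 0.059, 0.003], [0.059, 0.998, -0.001], [-0.003, -0.001, -1.0]]
wrist_force: [0.7, 0.6, 0.7]
width: 0.0001
finger_force: 0.6
```

>>> {"op": "drive_tool", "data": {
  "translation": [
    [0,0,0.004],
    [0,0,0.008],
    [0,0,0.012],
    [0,0,0.016],
    [0,0,0.02],
    [0,0,0.02]
  ],
  "turn": [
    [0,0,0],
    [0,0,0],
    [0,0,0],
    [0,0,0],
    [0,0,0],
    [0,0,0]
  ]
}}

```text
clock: 47.22
ee_pos: [0.5396, 0.0424, 0.0753]
orientation: [[-0.998, 0.059, -0.0], [0.059, 0.998, -0.001], [0.0, -0.001, -1.0]]
wrist_force: [0.5, -0.2, 0.1]
width: -0.0003
finger_force: 0.0
```

>>> {"op": "drive_tool", "data": {
  "translation": [
    [0,0,0.004],
    [0,0,0.008],
    [0,0,0.011],
    [0,0,0.014],
    [0,0,0.016],
    [0,0,0.016]
  ],
  "turn": [
    [0,0,0],
    [0,0,0],
    [0,0,0],
    [0,0,0],
    [0,0,0],
    [0,0,0]
  ]
}}

```text
clock: 47.72
ee_pos: [0.5398, 0.0423, 0.0689]
orientation: [[-0.998, 0.059, 0.0], [0.059, 0.998, -0.001], [-0.0, -0.001, -1.0]]
wrist_force: [-2.1, -0.8, 9.9]
width: -0.0003
finger_force: 4.9
```

Run:
```python
from cov import *
s=readout.sense(); p=np.array(s['ee_pos'])-O; print(s['clock'],p@X,p@Y,p[2],s['wrist_force'])
```

```text
47.7167 -0.022591114875111156 -0.00017296838907946267 0.06890942513129972 [-2.0835 -0.7815  9.948 ]
```

>>> {"op": "drive_tool", "data": {
  "translation": [
    [0,0,0.003],
    [0,0,0.004],
    [0,0,0.004]
  ],
  "turn": [
    [0,0,0],
    [0,0,0],
    [0,0,0]
  ]
}}

```text
clock: 47.97
ee_pos: [0.5399, 0.0423, 0.0687]
orientation: [[-0.998, 0.059, 0.001], [0.059, 0.998, -0.001], [-0.001, -0.001, -1.0]]
wrist_force: [-6.4, 0.0, 21.5]
width: 0.0003
finger_force: 10.8
```

>>> {"op": "drive_tool", "data": {
  "translation": [
    [0,0,-0.05],
    [0,0,-0.13],
    [0,0,-0.21],
    [0,0,-0.29],
    [0.08,0,-0.36],
    [0.16,0,-0.36],
    [0.24,0,-0.36],
    [0.3,0,-0.36],
    [0.3,0,-0.36],
    [0.3,0,-0.36]
  ],
  "turn": [
    [0,0,0],
    [0,0,0],
    [0,0,0],
    [0,0,0],
    [0,0,0],
    [0,0,0],
    [0,0,0],
    [0,0,0],
    [0,0,0],
    [0,0,0]
  ]
}}

```text
clock: 48.8
ee_pos: [0.3884, 0.0515, 0.246]
orientation: [[-0.998, 0.059, 0.001], [0.059, 0.998, -0.001], [-0.001, -0.001, -1.0]]
wrist_force: [0.5, 0.3, 0.4]
width: 0.0001
finger_force: 0.0
```

Run:
```python
from cov import *
s=readout.sense(); print(s['clock'],np.array(s['ee_pos']))
c,im=snap('scene','s25.png'); t,im2=snap('top','t25.png'); w,im3=snap('wrist','w25.png')
out=np.zeros((600,800,3),np.uint8)
A=cv2.resize(im[200:380,70:380],None,fx=2.58,fy=2.2,interpolation=cv2.INTER_CUBIC)[:,:800]; 
A=cv2.resize(im[225:375,70:380],(800,387),interpolation=cv2.INTER_CUBIC); out[:387]=A
out[390:600,:280]=cv2.resize(im2[95:200,350:490],(280,210),interpolation=cv2.INTER_CUBIC)
out[390:600,290:540]=cv2.resize(im2[120:225,210:335],(250,210),interpolation=cv2.INTER_CUBIC)
out[390:600,550:800]=cv2.resize(im3[100:310,150:400],(250,210))
cv2.imwrite('pics/m25.png',out)
```

```text
48.8 [0.3884 0.0515 0.246 ]
```

View pics/m25.png

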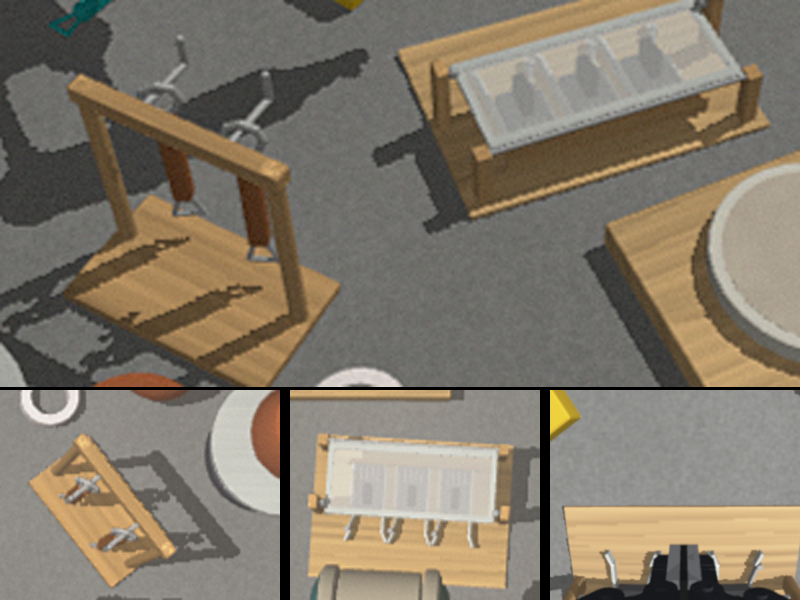

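Run:
```python
from cov import *
def bl(im):
    m=cv2.cvtColor(im,cv2.COLOR_BGR2HSV)[270:335,115:185]; b=((m[...,0]<14)&(m[...,0]>3)&(m[...,1]>110)).astype(np.uint8); k,l,st,ce=cv2.connectedComponentsWithStats(b)
    return [(ce[i]+[115,270]).round(1).tolist() for i in range(1,k) if st[i,4]>40]
prev=None
for i in range(100):
    im=grab_frame('scene')
    if i%12==0: print(bl(im), None if prev is None else np.abs(im[225:340,100:190].astype(int)-prev).mean().round(2)); prev=im[225:340,100:190].astype(int)
print(readout.sense()['clock'])
t=grab_frame('top'); m=cv2.cvtColor(t,cv2.COLOR_BGR2HSV); b=((m[...,0]<15)&(m[...,1]>120)).astype(np.uint8)[140:200,125:180]; print('bowl',cv2.connectedComponentsWithStats(b)[3][1]+[125,140])
```

```text
[[138.7, 291.7], [168.9, 306.1]] None
[[138.7, 291.9], [168.8, 306.1]] 3.48
[[138.6, 291.7], [168.8, 306.5]] 3.18
[[138.6, 291.8], [168.4, 306.3]] 3.32
[[138.4, 291.3], [168.6, 306.3]] 3.08
[[138.6, 291.7], [168.4, 306.4]] 3.07
[[138.6, 291.9], [168.4, 306.4]] 3.07
[[138.6, 291.6], [168.4, 306.3]] 3.05
[[138.4, 291.4], [168.6, 306.4]] 3.07
53.95
bowl [151.8458 167.8758]
```

```bash
python3 -c "
from rig import ticket
print(ticket.finish_job())"
```

```text
the job is handed in; nothing more can be done
None
```

The job is handed in after about 54 s of the 210 s: all three cassettes are home in their bays, the cover was then pressed shut, both loop tools hang at rest on the hooks, and the bowl was not touched.

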